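Fit the weighing hook and hang a basket sample on it

TASK

Get the weighing station ready and hang the sample: swing the red hold-down arm clear if it lies across the channel on top of the spring column, lay the twin-prong hook in the channel with its prongs sticking out over the yellow edge, let go of it, and swing the arm fully back across it. Then take the basket with the blue bands out of the rack by its handle, hang the handle on both prongs, and before letting go tug it gently down until the column has sunk about 25 mm in all, to be sure that it is held; never pull the column as far as 36 mm. Leave it hanging there with the arm still across, and do not disturb the other things.

Things in the scene. Friction and masses are not known exactly. Their poses are not given: they have to be found in the camera images.
- nest (a point): Channel on top of the spring column: its centre line, on its floor, 195 mm above the table while the column is up. x: along the channel from its open yellow-edged front to its rear; y: left; z up. Channel from x -10 to +85 mm, open at both ends, 20 mm wide, walls 14 mm high, 12 mm thick. The hook is right when its frame (see hook) coincides with this one.
- column (a joint): How far the sprung column has sunk, m: 0 up, end stop 0.045; moves only up and down. Spring 0.4 N per mm. The hook alone sinks it 1 to 2 mm, the hanging basket takes it to about 6 to 12 mm, each further newton of tug 2.5 mm more. Site nest, arm and hook sink with it.
- clamp (a joint): Red swing hold-down arm, rad: 0 fully across the channel (closed), 1.2 swung to the rear, clear; below about 0.9 it blocks laying the hook in. Upright pivot at x 75, y 50 mm in the frame of nest; grows counter-clockwise from above. Stays where left; moving takes 1 to 2 N at the knob. Arm 18 mm wide, 10 thick, underside 28 mm above the channel floor (2 mm over the hook's tail).
- clamp_knob (a point): Black upright pin at the arm's free end, 12 mm thick, 40 mm tall, 90 mm from the pivot. This point is on its axis, 22 mm above the arm's top, 18 mm below the pin's top, 60 mm above the channel floor. At arm angle a it is at x = 75 + 90 sin a, y = 50 - 90 cos a mm in the frame of nest. Can be pinched or pushed from above.
- hook_grip (a point): Middle of the hook's orange upright grip tab, 24 mm along x, 14 mm thick across y, top 58 mm above the hook's underside. This point is at x +30 mm, 41 mm above the underside in the hook's frame; axes as the hook's. Grip it across y from above.
- hook_seat (a point): Point midway between the hook's prongs where the centre of the basket's bar comes to rest: x -100 mm, 23 mm above the underside in the hook's frame; axes as the hook's. The upturned tips are 20 mm farther out and rise 15 mm above this point; the crossbar is 65 mm farther in.
- basket_bar (a point): Middle of the blue handle bar of the blue-banded basket. The bar is round, 10 mm thick, level, along the basket's y, 136 mm between the uprights' centres (10 mm thick), 155 mm above the basket's underside and 75 mm above its rim, so the prongs must enter the window under the bar from the prong-tip side. z up.
- basket: The blue-banded rigid basket, 0.22 to 0.40 kg, origin at the centre of its underside: 100 mm (x) by 150 mm (y) by 80 mm high, handle above; the same both ways round. It stands on the rack's lower board, front to back like the rack within 6 degrees.
- hook: Loose steel twin-prong hook, 0.30 kg, lying tips up. Origin on its underside; x from prongs to tail. Tail bar 14 mm wide, 26 high, x -35 to +95 mm; crossbar 10 mm thick at x -35; two round prongs 10 mm thick at y +-38, axis 13 mm above the underside, out to x -120, where they turn up (tops 38 mm above the underside). Balances at about x +20. Only the arm keeps it from tipping under load.
- rack: White fixed rack, origin on the table, x from open front to rear. Lower board 20 mm thick, x -65 to +105, y +-195 mm. Upper board x 15 to 80, underside 285 mm above the table, 16 thick, a small fixed basket on it. Posts at y +-185. The basket's bar is at x within 10 mm of 0, y +90 or -90 (tub on the other side): the tool must lean back to the front 30 to 45 degrees; draw the basket out to the front.
- tub: Bystander: round brown tub without handle, 116 mm wide, 80 mm high, beside the basket in the rack. Leave alone.
- tape: Bystander: yellow ring of tape, 90 mm wide, 25 mm high.
- spray: Bystander: white bottle with blue cap, 56 mm wide, 150 mm high.
- driver: Bystander: screwdriver with red handle.
- mug: Bystander: blue mug, 76 mm wide, 85 mm high.
- weight: Bystander: small brass weight, 40 mm wide, 35 mm high.
- station: The fixed weighing station, origin on the table straight under nest, same axes. Grey base 160 x 130 x 14 mm from x -10 to +150 mm, steel tube, on it the sprung column with a blue deck 105 x 128 x 14 mm (x -10 to +95), its top at the channel's floor. Nothing stands under the space before the yellow edge.
Mind the look-alikes: they are no part of the job. Leave any green or purple look-alike of the basket alone.

How it is judged (in metres and radians):
On the way, in this order (a step that is already met when the one before it is completed fails the run):
1. the hook lies in the channel, prongs out over the yellow edge, and has been let go (x of hook_seat in the frame of nest between -0.12 and -0.08 m and y of hook_seat in the frame of nest between -0.02 and 0.02 m and y of hook_grip in the frame of nest between -0.006 and 0.006 m and z of hook_grip in the frame of nest between 0.034 and 0.047 m and contact force between the fingers and hook below 0.1 N), for 0.2 s.
2. the hold-down arm is swung fully across the hook's tail (x of hook_seat in the frame of nest between -0.12 and -0.08 m and y of hook_seat in the frame of nest between -0.02 and 0.02 m and y of hook_grip in the frame of nest between -0.006 and 0.006 m and z of hook_grip in the frame of nest between 0.034 and 0.047 m and value of joint clamp below 0.15 rad), for 0.2 s.
3. the basket's handle bar rests on the prongs (all of step 2 and contact force between basket and hook above 1 N and x of basket_bar in the frame of hook_seat between -0.02 and 0.06 m and y of basket_bar in the frame of hook_seat between -0.025 and 0.025 m and z of basket_bar in the frame of hook_seat between -0.006 and 0.008 m).
4. still gripped, the hanging basket is tugged down until the column has sunk more than 18 mm (value of joint clamp below 0.15 rad and contact force between basket and hook above 1 N and x of basket_bar in the frame of hook_seat between -0.02 and 0.06 m and y of basket_bar in the frame of hook_seat between -0.025 and 0.025 m and z of basket_bar in the frame of hook_seat between -0.006 and 0.008 m and value of joint column above 0.018 m and contact force between the fingers and basket above 1 N), for 0.3 s.
At the end, for the whole second after the job is handed in: Hook in the channel (within 20 mm along, 6 mm across), arm within 0.15 rad of fully across, basket let go, hanging upright (0.3 rad), at most swaying a little, its bar on both prongs between tips and crossbar, within 25 mm of the middle; column sunk less than 16 mm (all of step 3 and linear speed of basket below 0.12 m/s and angular speed of basket below 1 rad/s and angle between basket's own z axis and vertical below 0.3 rad and value of joint column below 0.016 m and contact force between the fingers and basket below 0.1 N); the robot touches nothing.
It fails at once if the column is pulled down 36 mm or more (too hard a tug) (value of joint column above 0.036 m).
It fails at once if the basket is tipped over (more than 60 degrees) (angle between basket's own z axis and vertical above 1.05 rad).
It fails at once if another thing (tub, tape, bottle, screwdriver, mug, weight) is moved more than 30 mm (distance of any of tub, tape, spray, driver, mug, weight from where it was at the start of the episode above 0.03 m).
It also fails if it takes over 72 s, if anything falls off the work surface, if the arm or the gripper's body presses on something with over 40 N, if the wrist force passes 120 N, or if a joint passes its speed limit or range.

ROBOT

A 7-joint arm with a two-finger parallel gripper is mounted at the origin on the work surface. World frame = base frame: x ahead of the robot, y to its left, z up, the work surface at z = 0. Lengths are in mm, angles in rad, forces in N, time in s.
With the tool pointing down it reaches from about 425 to 875 mm from the base axis. Payload 9.9 kg.
Tool frame: the origin (TCP) lies on the centre line of the jaws, within the pads' length; the fingertips stand 8 mm ahead of it and the grasp point (between the pads) lies 11 mm behind it; z points along the fingers, y is the line along which they close (so a half turn about z gives the same grasp; the last joint's range is limited). The gripper opens to 85 mm and grips with 20 to 120 N. Pads are 22 mm wide; open, the fingers measure 114 mm over their backs; the gripper's body (76 mm by 85 mm) begins 54 mm behind the grasp point. The pads swing forward as they close: fully open they stand 13 mm farther back than shut.
Start: joints at [1.034, 0.576, 0.025, 1.437, -0.015, 1.129, -0.057], TCP at [295.307, -606.979, 239.289] pointing down, gripper open.
Joint ranges: [-2.76, 2.76], [-0.34, 2.15], [-1.52, 1.57], [0.19, 2.46], [-1.09, 4.23], [0.17, 1.99], [-2.82, 2.82]. Speed limits (rad/s): [2.22, 2.22, 3.01, 3.01, 3.14, 3.14, 3.14].

INTERFACE

Orientations are given as a unit quaternion [w, x, y, z].
In Python, from plant import ctrl gives the robot as it stands.
- The arm moves only by the tool drive_tool, never from a script. Its argument "rows" is a list of rows, each an object of numbers: "gripper": the opening, from 0 (shut) to 1 (fully open); "dx", "dy", "dz": the shift along the tool's x, y, z as a fraction of full scale; "roll": the turn about the tool's z as a fraction of full scale. In form: [{"gripper": .., "dx": .., "dy": .., "dz": .., "roll": ..}, ...]. A call has 1 to 8 rows; each row shifts and turns the commanded pose from where the row before left it, along the tool's axes as they then stand; what a row does not reach is not made up. Full scale, the value 1, is 0.5 m for a shift and 0.1 rad for a turn. A row lasts 1/12 s, in which the tool goes at most 41.7 mm and 7.16 degrees, less where a joint would pass 70% of its speed; a pose out of reach is approached as far as the arm can. A call with a number of a shift or a turn outside -1 to 1 is refused whole. A call with a gripper value outside its range is refused whole. The fingers move at their own pace and stop on an object; "force" is the grip in N (left out, the last holds). Time passes only in rows, so rows that do not move let the fingers close. It gives the time, the measured TCP pose, the force, the opening and the grip force at its end, in the units of the state.
- ctrl.get_obs(): the state, without advancing time (a new reading comes with each control period).
- ctrl.camera(name): name is "scene" or "top" or "wrist"; returns the picture (400x640x3 uint8, red, green, blue); there is no depth.
- ctrl.calibration(name): a dict with "fx", "fy", "cx", "cy" (pixels), "camera_from_world" (4x4, takes a point from world to camera coordinates); the wrist camera has in their place "tool_from_camera" (4x4, takes a point from camera to tool coordinates, whose origin is the TCP and whose axes are the flange's). Camera axes: x right, y down, z forward; pixel columns grow to the right and rows downward; lengths in mm; the calibration is good to about 2 mm. The wrist camera is an equidistant fisheye: a pixel r from the principal point sees the ray r / f radians off the axis. A picture is of the moment at which its call begins: read the wrist's pose just before it. calibration takes no time and is no camera call.
- ctrl.close_job(): hands the job in; it is judged then, once.
The state is a dict: "time": time; "joint_positions": joint angles; "joint_vel": joint speeds; "effort": joint torques, N m; "eef_pos": TCP position; "tcp_rot": TCP orientation; "wrist_force": force on the tool from outside, world axes, zero at the start; "moment": the same for the moment, N m; "opening": opening from 0.0 (shut) to 1.0 (fully open); "gripper_force": force on a finger pad.
Only numpy, scipy, OpenCV 4.12 (cv2) and the standard library are available. Lean on these libraries where they do the work, as an engineer would, in place of code of your own. Each camera call takes 0.05 s, during which the arm holds its last target. There are 200 camera calls.

## Working session

There is one attempt and no reset: what is moved stays moved. The work goes in short steps, Python scripts to look and compute and a tool call to move; the robot and the scene stay as the last step left them, time stands still between calls to the robot, and variables do not carry over. Pictures are saved under pics/ and viewed, at most 10 in all, crops included, and the job is handed in when it is done.

Besides the shell and the picture viewer there is one more tool, called after "Call:" by a JSON object that holds its "fn" and its "kwargs". drive_tool: Moves the arm, as the interface text tells. Shift numbers are shares of 0.5 m and turn numbers shares of 0.1 rad, none past 1 either way. Its arguments: {"type":"object","properties":{"rows":{"type":"array","items":{"type":"object","properties":{"gripper":{"type":"number"},"dx":{"type":"number"},"dy":{"type":"number"},"dz":{"type":"number"},"roll":{"type":"number"}}}},"force":{"type":"number"}},"required":["rows"]}

```bash
mkdir -p pics; ls; python3 - <<'E'
from plant import ctrl
import cv2
for n in("scene","top"):
    im=ctrl.camera(n); cv2.imwrite(f"pics/{n}0.png",im[:,:,::-1]); c=ctrl.calibration(n); print(n,{k:(v if not hasattr(v,'tolist') else v.round(3).tolist()) if k!='camera_from_world' else __import__('numpy').round(v,3).tolist() for k,v in c.items()})
print(ctrl.calibration("wrist")); print(ctrl.get_obs())
E
```

```text
pics
scene {'fx': 479.1894116811617, 'fy': 479.1894116811617, 'cx': 319.8903240041004, 'cy': 204.8507639780247, 'camera_from_world': [[0.104, 0.995, 0.014, -169.008], [0.67, -0.06, -0.74, -249.962], [-0.735, 0.086, -0.672, 2007.481], [0.0, 0.0, 0.0, 1.0]]}
top {'fx': 425.41269820177433, 'fy': 425.41269820177433, 'cx': 321.01675219696074, 'cy': 197.1273211103895, 'camera_from_world': [[-0.026, -0.999, -0.024, 120.764], [-0.984, 0.029, -0.176, 575.909], [0.177, 0.019, -0.984, 1384.088], [0.0, 0.0, 0.0, 1.0]]}
{'fx': 309.70691628693146, 'fy': 309.70691628693146, 'cx': 324.02980090824184, 'cy': 198.91800284317853, 'tool_from_camera': array([[ 2.40107876e-04, -9.47976845e-01, -3.18339195e-01,
         8.24828241e+01],
       [ 9.99999691e-01,  4.66017466e-04, -6.33493986e-04,
         5.49337285e-01],
       [ 7.48889255e-04, -3.18338945e-01,  9.47976664e-01,
        -1.34315911e+02],
       [ 0.00000000e+00,  0.00000000e+00,  0.00000000e+00,
         1.00000000e+00]])}
{'time': 0.1, 'joint_positions': array([ 1.03419688,  0.57642701,  0.02478087,  1.43779824, -0.01498275,
        1.12900256, -0.05648922]), 'joint_vel': array([ 0.00145627, -0.00052249,  0.00046182, -0.00211403, -0.00069719,
       -0.00052126, -0.00015216]), 'effort': array([ 6.93148511e-03, -7.67295241e+01,  2.25825749e+00, -2.86603528e+01,
        1.58868218e-02,  8.57587002e-03,  2.87934881e-05]), 'eef_pos': array([ 295.17261228, -606.61580932,  238.55060801]), 'tcp_rot': array([-7.01020664e-04,  9.74468622e-01,  2.24522553e-01, -1.88504932e-04]), 'wrist_force': array([-0.74836531,  0.06823953,  0.76234933]), 'moment': array([-0.00907149,  0.02136631, -0.00719506]), 'gripper_force': 0.0, 'opening': 1.0013360598384944}
```

View pics/scene0.png

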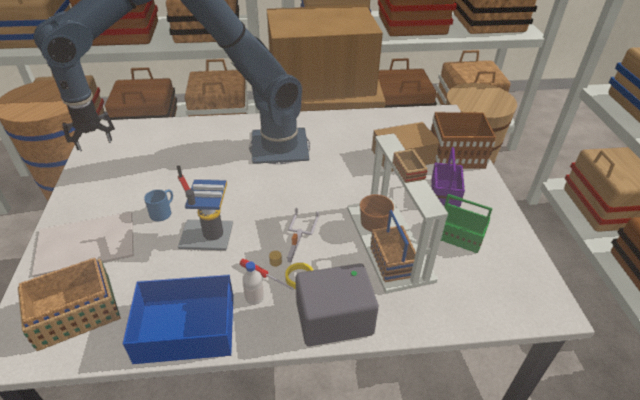

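View pics/top0.png

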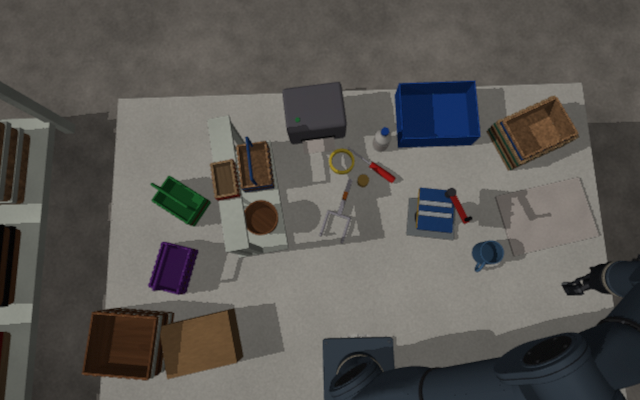

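The scene view shows the station at (207,215), hook at (297,230), and rack and basket at (395,250). In the top view the station is at (435,212) with its yellow front facing +Y, the hook is at (340,210) with its prongs towards the robot, and the basket is at (255,165). I'll enlarge these.

```bash
python3 - <<'E'
import cv2,numpy as np
t=cv2.imread("pics/top0.png"); s=cv2.imread("pics/scene0.png")
a=cv2.resize(t[170:250,310:480],None,fx=4.7,fy=4.7,interpolation=cv2.INTER_CUBIC)[:, :800]
b=cv2.resize(s[165:265,165:325],None,fx=2.2,fy=2.2,interpolation=cv2.INTER_CUBIC)
c=cv2.resize(t[110:260,200:300],None,fx=1.48,fy=1.48,interpolation=cv2.INTER_CUBIC)
d=cv2.resize(s[180:290,360:450],None,fx=2,fy=2,interpolation=cv2.INTER_CUBIC)
m=np.zeros((600,800,3),np.uint8); m[:376,:a.shape[1]]=a
m[378:378+b.shape[0],:b.shape[1]]=b
m[378:378+c.shape[0],360:360+c.shape[1]]=c
m[378:378+d.shape[0],520:520+d.shape[1]]=d
cv2.imwrite("pics/m1.png",m); print(a.shape,b.shape,c.shape,d.shape)
E
```

```text
(376, 799, 3) (220, 352, 3) (222, 148, 3) (220, 180, 3)
```

View pics/m1.png

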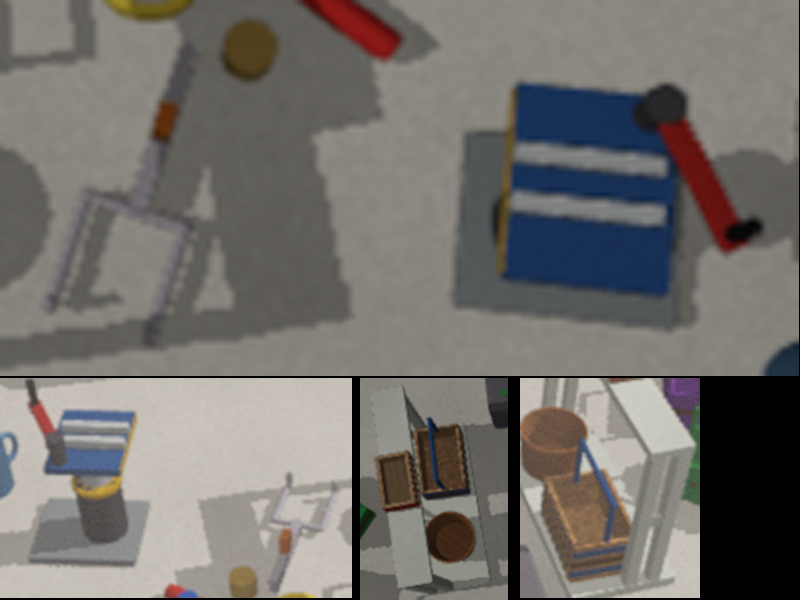

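The montage shows the clamp arm swung clear to the rear, with its knob at (745,232) and pivot at (660,105). The hook's orange tab is at (165,120), its crossbar at (137,207) and its tips at (50,303) and (153,335). The channel midline runs from (513,179) to (666,189), and the basket bar from (431,420) to (440,487).

```bash
cat > h.py <<'E'
import numpy as np
from plant import ctrl
def ray(n,u,v,z):
    c=ctrl.calibration(n); M=np.array(c["camera_from_world"]); R=M[:3,:3]; o=-R.T@M[:3,3]
    d=R.T@np.array([(u-c["cx"])/c["fx"],(v-c["cy"])/c["fy"],1]); return o+d*(z-o[2])/d[2]
def proj(n,p):
    c=ctrl.calibration(n); M=np.array(c["camera_from_world"]); q=M[:3,:3]@p+M[:3,3]
    return np.array([c["cx"]+c["fx"]*q[0]/q[2],c["cy"]+c["fy"]*q[1]/q[2]])
def quatR(q):
    from scipy.spatial.transform import Rotation as R
    return R.from_quat([q[1],q[2],q[3],q[0]]).as_matrix()
def wpix(u,v,z,obs):
    c=ctrl.calibration("wrist"); T=np.array(c["tool_from_camera"])
    a=(u-c["cx"])/c["fx"]; b=(v-c["cy"])/c["fy"]; r=np.hypot(a,b)
    d=np.array([a/r*np.sin(r),b/r*np.sin(r),np.cos(r)])
    R=quatR(obs["tcp_rot"]); d=R@T[:3,:3]@d; o=obs["eef_pos"]+R@T[:3,3]
    return o+d*(z-o[2])/d[2]
E
python3 - <<'E'
from h import *
np.set_printoptions(precision=1,suppress=True)
t=lambda u,v,z:ray("top",310+u/4.7,170+v/4.7,z)
c=lambda u,v,z:ray("top",200+(u-360)/1.48,110+(v-378)/1.48,z)
s=lambda u,v,z:ray("scene",165+u/2.2,165+(v-378)/2.2,z)
for n,p in dict(df_l=t(517,84,195),df_r=t(503,275,195),dr_r=t(668,293,195),chf=t(513,179,209),chr=t(666,189,209),piv=t(660,105,240),knobtop=t(755,226,273),armend=t(735,240,233),
 grip=t(165,120,58),tail=t(190,48,26),cross=t(137,207,18),tip1=t(50,303,38),tip2=t(153,335,38),
 bar1=c(431,420,175),bar2=c(440,487,175),brim1=c(415,430,100),brim2=c(466,425,100),brim3=c(466,495,100),
 s_chf=s(133,435,209),s_knob=s(30,381,273),s_gr=s(287,533,58),s_tip1=s(290,476,38),s_tip2=s(336,488,38),
 rackfr=c(487,583,20)).items(): print(n,p)
E
```

```text
df_l [ 573.  -198.8  195. ]
df_r [ 449.9 -181.8  195. ]
dr_r [ 435.5 -284.7  195. ]
chf [ 509.1 -189.2  209. ]
chr [ 499.9 -284.7  209. ]
piv [ 548.2 -276.3  240. ]
knobtop [ 467.2 -317.2  273. ]
armend [ 463.7 -317.5  233. ]
grip [581.1  23.5  58. ]
tail [640.2   2.   26. ]
cross [524.4  44.7  18. ]
tip1 [454.3 109.5  38. ]
tip2 [429.5  36.8  38. ]
bar1 [753.5 329.5 175. ]
bar2 [605.9 309.8 175. ]
brim1 [756.  380.4 100. ]
brim2 [764.  264.5 100. ]
brim3 [602.3 265.3 100. ]
s_chf [ 524.4 -178.2  209. ]
s_knob [ 473.  -312.7  273. ]
s_gr [586.6  29.   58. ]
s_tip1 [443.2  42.8  38. ]
s_tip2 [477.  112.2  38. ]
rackfr [411.6 229.2  20. ]
```

Call:
{"fn": "drive_tool", "kwargs": {"rows": [{"gripper": 1, "dx": 0.066, "dy": -0.044, "dz": -0.018}, {"gripper": 1, "dx": 0.066, "dy": -0.044, "dz": -0.018}, {"gripper": 1, "dx": 0.066, "dy": -0.044, "dz": -0.018}, {"gripper": 1, "dx": 0.066, "dy": -0.044, "dz": -0.018}, {"gripper": 1, "dx": 0.066, "dy": -0.044, "dz": -0.018}, {"gripper": 1, "dx": 0.066, "dy": -0.044, "dz": -0.018}, {"gripper": 1, "dx": 0.066, "dy": -0.044, "dz": -0.018}, {"gripper": 1, "dx": 0.066, "dy": -0.044, "dz": -0.018}], "force": 30}}

```text
invalid input
```

Call:
{"fn": "drive_tool", "kwargs": {"rows": [{"gripper": 1, "dx": 0.066, "dy": -0.044, "dz": -0.018, "roll": 0}, {"gripper": 1, "dx": 0.066, "dy": -0.044, "dz": -0.018, "roll": 0}, {"gripper": 1, "dx": 0.066, "dy": -0.044, "dz": -0.018, "roll": 0}, {"gripper": 1, "dx": 0.066, "dy": -0.044, "dz": -0.018, "roll": 0}, {"gripper": 1, "dx": 0.066, "dy": -0.044, "dz": -0.018, "roll": 0}, {"gripper": 1, "dx": 0.066, "dy": -0.044, "dz": -0.018, "roll": 0}, {"gripper": 1, "dx": 0.066, "dy": -0.044, "dz": -0.018, "roll": 0}, {"gripper": 1, "dx": 0.066, "dy": -0.044, "dz": -0.018, "roll": 0}], "force": 30}}

```text
time: 0.77
eef_pos: [456.2, -331.3, 311.6]
tcp_rot: [-0.0, 0.974, 0.224, -0.0]
wrist_force: [2.0, -0.7, -0.5]
opening: 1.0
gripper_force: 0.0
```

```bash
python3 - <<'E'
from h import *
import cv2
o=ctrl.get_obs(); im=ctrl.camera("wrist"); cv2.imwrite("pics/w1.png",im[:,:,::-1]); print(o["eef_pos"],o["tcp_rot"])
E
```

```text
[ 456.17395541 -331.31685118  311.55337849] [-1.28235352e-04  9.74482553e-01  2.24463166e-01 -1.56387712e-04]
```

View pics/w1.png

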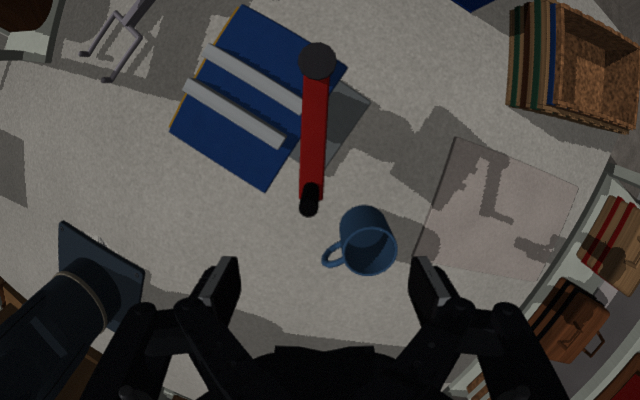

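The wrist view shows the knob top at (309,206), the pivot at (317,60), the channel wall ends at (208,50)/(303,107) and (190,88)/(280,143), and the deck front corners at (246,5) and (170,130).

```bash
python3 - <<'E'
from h import *
np.set_printoptions(precision=1,suppress=True)
o=ctrl.get_obs()
w=lambda u,v,z:wpix(u,v,z,o)
for n,p in dict(knob=w(309,206,273),piv=w(317,60,240),w1f=w(208,50,209),w1r=w(303,107,209),w2f=w(190,88,209),w2r=w(280,143,209),dl=w(246,5,195),dr=w(170,130,195),drr=w(265,190,195)).items(): print(n,p)
E
```

```text
knob [ 475.9 -306.5  273. ]
piv [ 557.9 -270.4  240. ]
w1f [ 534.8 -184.7  209. ]
w1r [ 523.9 -274.6  209. ]
w2f [ 500.9 -183.3  209. ]
w2r [ 490.8 -270.6  209. ]
dl [ 582.2 -191.8  195. ]
dr [ 457.4 -173.1  195. ]
drr [ 445.4 -274.7  195. ]
```

Call:
{"fn": "drive_tool", "kwargs": {"rows": [{"gripper": 1, "dx": 0.058, "dy": -0.028, "dz": 0, "roll": 0}, {"gripper": 1, "dx": 0, "dy": 0, "dz": 0.06, "roll": 0}, {"gripper": 1, "dx": 0, "dy": 0, "dz": 0.06, "roll": 0}, {"gripper": 0, "dx": 0, "dy": 0, "dz": 0, "roll": 0}, {"gripper": 0, "dx": 0, "dy": 0, "dz": 0, "roll": 0}, {"gripper": 0, "dx": 0, "dy": 0, "dz": 0, "roll": 0}, {"gripper": 0, "dx": 0, "dy": 0, "dz": 0, "roll": 0}, {"gripper": 0, "dx": 0, "dy": 0, "dz": 0, "roll": 0}], "force": 30}}

```text
time: 1.48
eef_pos: [476.1, -308.7, 252.8]
tcp_rot: [0.001, 0.975, 0.224, 0.001]
wrist_force: [-0.4, -0.1, 0.7]
opening: 0.305
gripper_force: 0.0
```

Call:
{"fn": "drive_tool", "kwargs": {"rows": [{"gripper": 0, "dx": 0, "dy": 0, "dz": 0, "roll": 0}, {"gripper": 0, "dx": 0, "dy": 0, "dz": 0, "roll": 0}, {"gripper": 0, "dx": 0, "dy": 0, "dz": 0, "roll": 0}]}}

```text
time: 1.73
eef_pos: [476.0, -308.5, 252.1]
tcp_rot: [0.001, 0.975, 0.224, 0.001]
wrist_force: [0.4, -1.1, 2.8]
opening: 0.127
gripper_force: 29.3
```

Call:
{"fn": "drive_tool", "kwargs": {"rows": [{"gripper": 0, "dx": 0.001, "dy": 0.033, "dz": 0, "roll": 0}, {"gripper": 0, "dx": 0.007, "dy": 0.032, "dz": 0, "roll": 0}, {"gripper": 0, "dx": 0.013, "dy": 0.03, "dz": 0, "roll": 0}, {"gripper": 0, "dx": 0.018, "dy": 0.028, "dz": 0, "roll": 0}, {"gripper": 0, "dx": 0, "dy": 0, "dz": 0, "roll": 0}, {"gripper": 0, "dx": 0, "dy": 0, "dz": 0, "roll": 0}]}}

```text
time: 2.23
eef_pos: [522.4, -352.0, 250.9]
tcp_rot: [-0.002, 0.974, 0.226, 0.001]
wrist_force: [5.3, 6.6, 2.5]
opening: -0.004
gripper_force: 3.6
```

```bash
cat >> h.py <<'E'
def clampang():
    "red blob of the arm in the scene view, at arm-top height"
    im=ctrl.camera("scene").astype(int); r,g,b=im[...,0],im[...,1],im[...,2]
    m=(r>70)&(r>2*g)&(r>2*b); v,u=np.nonzero(m)
    k=(u>165)&(u<230)&(v>150)&(v<235); v,u=v[k],u[k]
    P=np.array([ray("scene",x,y,230)[:2] for x,y in zip(u,v)])
    c=P.mean(0); w=np.linalg.svd(P-c)[2][0]
    return len(u),c,w,P.min(0),P.max(0)
E
python3 - <<'E'
from h import *
print(*clampang()); print(ctrl.get_obs()["wrist_force"])
E
```

```text
57 [ 529.19569906 -323.58866192] [0.4844709  0.87480738] [ 511.44664387 -349.57336313] [ 547.62906732 -297.52611157]
[ 4.63240438  6.94037153 -1.03140748]
```

Call:
{"fn": "drive_tool", "kwargs": {"rows": [{"gripper": 0, "dx": 0, "dy": 0, "dz": -0.07, "roll": 0}, {"gripper": 1, "dx": 0, "dy": 0, "dz": -0.07, "roll": 0}, {"gripper": 1, "dx": 0.045, "dy": -0.063, "dz": 0, "roll": 0}, {"gripper": 1, "dx": 0.045, "dy": -0.063, "dz": 0, "roll": 0}, {"gripper": 1, "dx": 0.045, "dy": -0.063, "dz": 0, "roll": 0}, {"gripper": 1, "dx": 0.045, "dy": -0.063, "dz": 0, "roll": 0}, {"gripper": 1, "dx": 0.045, "dy": -0.063, "dz": 0, "roll": 0}, {"gripper": 1, "dx": 0.045, "dy": -0.063, "dz": 0, "roll": 0}]}}

```text
time: 2.95
eef_pos: [558.6, -123.8, 321.5]
tcp_rot: [-0.0, 0.974, 0.224, 0.0]
wrist_force: [1.3, -0.6, 0.3]
opening: 0.97
gripper_force: 0.0
```

Call:
{"fn": "drive_tool", "kwargs": {"rows": [{"gripper": 1, "dx": 0.045, "dy": -0.063, "dz": 0, "roll": 0}, {"gripper": 1, "dx": 0.045, "dy": -0.063, "dz": 0, "roll": 0}, {"gripper": 1, "dx": 0, "dy": 0, "dz": 0, "roll": 1}, {"gripper": 1, "dx": 0, "dy": 0, "dz": 0, "roll": 1}, {"gripper": 1, "dx": 0, "dy": 0, "dz": 0, "roll": 1}, {"gripper": 1, "dx": 0, "dy": 0, "dz": 0, "roll": 1}]}}

```text
time: 3.45
eef_pos: [571.5, -49.0, 321.2]
tcp_rot: [-0.0, 1.0, 0.024, -0.0]
wrist_force: [-0.4, 0.2, -0.2]
opening: 1.0
gripper_force: 0.0
```

```bash
python3 - <<'E'
from h import *
import cv2
print(*clampang())
o=ctrl.get_obs(); im=ctrl.camera("wrist"); cv2.imwrite("pics/w2.png",im[:,:,::-1]); print(o["eef_pos"],o["tcp_rot"],o["joint_positions"])
E
```

```text
55 [ 524.11326657 -325.31694807] [0.53692163 0.84363212] [ 506.14465824 -353.77552476] [ 543.27557109 -297.52611157]
[571.57124778 -49.03234569 321.27117934] [-9.59014195e-05  9.99787869e-01  2.05955538e-02 -1.76433428e-04] [ 0.01512949  0.36055974 -0.01636671  1.58062766  0.00599503  1.20081224
 -1.53195717]
```

View pics/w2.png

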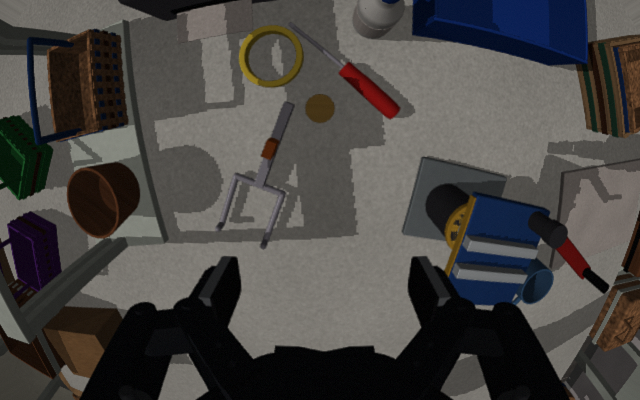

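The wrist view shows the whole hook: tab top near (272,143), tail end (289,103), crossbar middle (259,184), prong tips (220,227) and (265,243). The clamp arm is clear at about 1.2 rad.

```bash
python3 - <<'E'
from h import *
np.set_printoptions(precision=1,suppress=True)
o=ctrl.get_obs()
w=lambda u,v,z:wpix(u,v,z,o)
for n,p in dict(grip=w(272,143,58),tail=w(289,103,26),cross=w(259,184,18),t1=w(220,227,38),t2=w(265,243,38),bar1=w(32,40,175),bar2=w(38,140,175),w1f=w(466,242,209),w2f=w(456,270,209)).items(): print(n,p)
E
```

```text
grip [593.7  19.9  58. ]
tail [645.8   2.9  26. ]
cross [525.5  45.6  18. ]
t1 [460.2 104.8  38. ]
t2 [438.3  34.2  38. ]
bar1 [752.9 330.6 175. ]
bar2 [620.3 319.6 175. ]
w1f [ 534.8 -187.4  209. ]
w2f [ 503.6 -184.3  209. ]
```

Call:
{"fn": "drive_tool", "kwargs": {"rows": [{"gripper": 1, "dx": 0, "dy": 0, "dz": 0, "roll": -1}, {"gripper": 1, "dx": 0, "dy": 0, "dz": 0, "roll": -1}, {"gripper": 1, "dx": 0, "dy": 0, "dz": 0, "roll": -1}, {"gripper": 1, "dx": 0, "dy": 0, "dz": 0, "roll": -1}, {"gripper": 1, "dx": 0, "dy": 0, "dz": 0, "roll": -1}, {"gripper": 1, "dx": 0, "dy": 0, "dz": 0, "roll": -1}, {"gripper": 1, "dx": 0, "dy": 0, "dz": 0, "roll": -1}, {"gripper": 1, "dx": 0, "dy": 0, "dz": 0, "roll": -1}]}}

```text
time: 4.22
eef_pos: [571.6, -49.4, 321.3]
tcp_rot: [-0.0, 0.909, 0.418, -0.0]
wrist_force: [0.3, -0.5, -0.3]
opening: 0.999
gripper_force: 0.0
```

Call:
{"fn": "drive_tool", "kwargs": {"rows": [{"gripper": 1, "dx": 0, "dy": 0, "dz": 0, "roll": -1}, {"gripper": 1, "dx": 0, "dy": 0, "dz": 0, "roll": -1}, {"gripper": 1, "dx": 0, "dy": 0, "dz": 0, "roll": -1}, {"gripper": 1, "dx": 0, "dy": 0, "dz": 0, "roll": -1}, {"gripper": 1, "dx": 0, "dy": 0, "dz": 0, "roll": -1}, {"gripper": 1, "dx": 0, "dy": 0, "dz": 0, "roll": -1}, {"gripper": 1, "dx": 0, "dy": 0, "dz": 0, "roll": -1}, {"gripper": 1, "dx": 0, "dy": 0, "dz": 0, "roll": -1}]}}

```text
time: 4.88
eef_pos: [571.6, -49.5, 321.3]
tcp_rot: [-0.0, 0.674, 0.738, -0.0]
wrist_force: [-0.4, 0.1, -0.6]
opening: 1.001
gripper_force: 0.0
```

Call:
{"fn": "drive_tool", "kwargs": {"rows": [{"gripper": 1, "dx": 0, "dy": 0, "dz": 0, "roll": -1}, {"gripper": 1, "dx": 0, "dy": 0, "dz": 0, "roll": -1}, {"gripper": 1, "dx": 0, "dy": 0, "dz": 0, "roll": -1}, {"gripper": 1, "dx": 0, "dy": 0, "dz": 0, "roll": -1}, {"gripper": 1, "dx": 0, "dy": 0, "dz": 0, "roll": -1}, {"gripper": 1, "dx": 0, "dy": 0, "dz": 0, "roll": -1}, {"gripper": 1, "dx": 0, "dy": 0, "dz": 0, "roll": -1}, {"gripper": 1, "dx": 0, "dy": 0, "dz": 0, "roll": -1}]}}

```text
time: 5.55
eef_pos: [571.6, -49.5, 321.3]
tcp_rot: [-0.0, 0.334, 0.943, -0.0]
wrist_force: [-0.3, 0.6, 0.2]
opening: 1.0
gripper_force: 0.0
```

Call:
{"fn": "drive_tool", "kwargs": {"rows": [{"gripper": 1, "dx": 0, "dy": 0, "dz": 0, "roll": -1}, {"gripper": 1, "dx": 0, "dy": 0, "dz": 0, "roll": -1}, {"gripper": 1, "dx": 0, "dy": 0, "dz": 0, "roll": -1}, {"gripper": 1, "dx": 0, "dy": 0, "dz": 0, "roll": -0.6}, {"gripper": 1, "dx": 0, "dy": 0, "dz": 0, "roll": 0}]}}

```text
time: 5.97
eef_pos: [571.6, -49.7, 321.3]
tcp_rot: [-0.0, 0.161, 0.987, 0.0]
wrist_force: [-0.4, -0.7, -1.4]
opening: 0.997
gripper_force: 0.0
```

```bash
cat >> h.py <<'E'
def tool(p):
    "world target -> shift numbers dx,dy,dz from here; yaw of tool y in deg"
    o=ctrl.get_obs(); R=quatR(o["tcp_rot"]); d=R.T@(np.array(p)-o["eef_pos"])
    return d.round(1),(d/500).round(4),np.degrees(np.arctan2(R[1,1],R[0,1])).round(2),o["eef_pos"].round(1)
E
python3 -c "
from h import *
print(tool([588,23,200]),ctrl.get_obs()['joint_positions'])"
```

```text
(array([  7.5,  74.1, 121.3]), array([0.015 , 0.1482, 0.2425]), np.float64(71.5), array([571.6, -49.7, 321.3])) [ 0.42993311  0.41033421 -0.63994445  1.56554625  0.25352852  1.25029596
  0.99738174]
```

Call:
{"fn": "drive_tool", "kwargs": {"rows": [{"gripper": 1, "dx": 0.004, "dy": 0.037, "dz": 0.06, "roll": 0}, {"gripper": 1, "dx": 0.004, "dy": 0.037, "dz": 0.06, "roll": 0}, {"gripper": 1, "dx": 0.004, "dy": 0.037, "dz": 0.06, "roll": 0}, {"gripper": 1, "dx": 0.003, "dy": 0.037, "dz": 0.06, "roll": 0}, {"gripper": 1, "dx": 0, "dy": 0, "dz": 0, "roll": 0}]}}

```text
time: 6.38
eef_pos: [586.2, 26.7, 196.2]
tcp_rot: [-0.004, 0.161, 0.987, 0.0]
wrist_force: [-1.7, 0.3, -0.2]
opening: 1.0
gripper_force: 0.0
```

```bash
python3 - <<'E'
from h import *
import cv2
o=ctrl.get_obs(); im=ctrl.camera("wrist"); cv2.imwrite("pics/w3.png",im[:,:,::-1]); print(o["eef_pos"],o["tcp_rot"])
E
```

```text
[586.15629634  26.71276018 196.21416507] [-3.66847581e-03  1.61357573e-01  9.86889111e-01  3.98669514e-04]
```

View pics/w3.png

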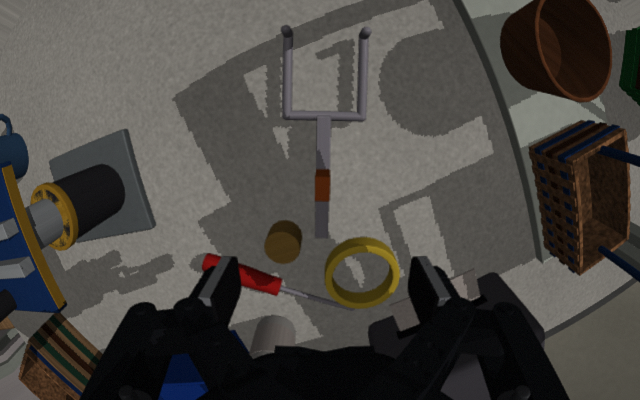

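The wrist view shows the hook running straight along the tool's x axis: crossbar (323,117), orange tab (323,170–203), tail end (321,238). It is centred between the fingers.

```bash
python3 - <<'E'
from h import *
np.set_printoptions(precision=1,suppress=True)
o=ctrl.get_obs()
w=lambda u,v,z:wpix(u,v,z,o)
a=np.radians(-19); d=np.array([np.cos(a),np.sin(a),0])
for n,p,x in (("tab",w(323,203,58),42),("tail",w(321,238,26),95),("cross",w(323,117,18),-35),("t1",w(288,32,38),-120),("t2",w(366,33,38),-120)): print(n,p,p-d*(x-30))
print(tool([588,23,36]))
E
```

```text
tab [600.4  19.4  58. ] [589.1  23.3  58. ]
tail [648.7   0.6  26. ] [587.3  21.8  26. ]
cross [526.7  44.2  18. ] [588.2  23.   18. ]
t1 [436.7  40.1  38. ] [578.5  -8.8  38. ]
t2 [460.7 109.   38. ] [602.5  60.1  38. ]
(array([ -2.3,  -1.3, 162.7]), array([-0. , -0. ,  0.3]), np.float64(71.36), array([587. ,  24.9, 198.7]))
```

Call:
{"fn": "drive_tool", "kwargs": {"rows": [{"gripper": 1, "dx": -0.004, "dy": -0.003, "dz": 0.08, "roll": 0}, {"gripper": 1, "dx": 0, "dy": 0, "dz": 0.08, "roll": 0}, {"gripper": 1, "dx": 0, "dy": 0, "dz": 0.08, "roll": 0}, {"gripper": 1, "dx": 0, "dy": 0, "dz": 0.07, "roll": 0}, {"gripper": 1, "dx": 0, "dy": 0, "dz": 0.02, "roll": 0}, {"gripper": 0, "dx": 0, "dy": 0, "dz": 0, "roll": 0}, {"gripper": 0, "dx": 0, "dy": 0, "dz": 0, "roll": 0}, {"gripper": 0, "dx": 0, "dy": 0, "dz": 0, "roll": 0}], "force": 50}}

```text
time: 7.1
eef_pos: [591.7, 21.1, 38.9]
tcp_rot: [0.002, 0.164, 0.986, 0.0]
wrist_force: [0.9, 0.9, 1.0]
opening: 0.602
gripper_force: 0.0
```

Call:
{"fn": "drive_tool", "kwargs": {"rows": [{"gripper": 0, "dx": 0, "dy": 0, "dz": 0, "roll": 0}, {"gripper": 0, "dx": 0, "dy": 0, "dz": 0, "roll": 0}, {"gripper": 0, "dx": 0, "dy": 0, "dz": 0, "roll": 0}, {"gripper": 0, "dx": 0, "dy": 0, "dz": 0, "roll": 0}, {"gripper": 0, "dx": 0, "dy": 0, "dz": 0, "roll": 0}, {"gripper": 0, "dx": 0, "dy": 0, "dz": 0, "roll": 0}]}}

```text
time: 7.6
eef_pos: [590.8, 21.1, 37.7]
tcp_rot: [0.001, 0.164, 0.987, 0.0]
wrist_force: [-1.3, -0.5, 9.3]
opening: 0.153
gripper_force: 51.7
```

Call:
{"fn": "drive_tool", "kwargs": {"rows": [{"gripper": 0, "dx": 0, "dy": 0, "dz": -0.06, "roll": 0}, {"gripper": 0, "dx": 0, "dy": 0, "dz": -0.08, "roll": 0}, {"gripper": 0, "dx": 0, "dy": 0, "dz": -0.08, "roll": 0.9}, {"gripper": 0, "dx": 0, "dy": 0, "dz": -0.08, "roll": 0.9}, {"gripper": 0, "dx": 0, "dy": 0, "dz": -0.08, "roll": 0.9}, {"gripper": 0, "dx": 0, "dy": 0, "dz": -0.08, "roll": 0.9}, {"gripper": 0, "dx": 0, "dy": 0, "dz": -0.06, "roll": 0.9}, {"gripper": 0, "dx": 0, "dy": 0, "dz": 0, "roll": 0.9}]}}

```text
time: 8.27
eef_pos: [592.0, 22.0, 303.5]
tcp_rot: [0.004, 0.423, 0.906, 0.003]
wrist_force: [1.4, 0.6, -1.5]
opening: 0.152
gripper_force: 50.2
```

Call:
{"fn": "drive_tool", "kwargs": {"rows": [{"gripper": 0, "dx": 0, "dy": 0, "dz": 0, "roll": 0.9}, {"gripper": 0, "dx": 0, "dy": 0, "dz": 0, "roll": 0.9}, {"gripper": 0, "dx": 0, "dy": 0, "dz": 0, "roll": 0.9}, {"gripper": 0, "dx": 0, "dy": 0, "dz": 0, "roll": 0.9}, {"gripper": 0, "dx": 0, "dy": 0, "dz": 0, "roll": 0.9}, {"gripper": 0, "dx": 0, "dy": 0, "dz": 0, "roll": 0.9}, {"gripper": 0, "dx": 0, "dy": 0, "dz": 0, "roll": 0.9}, {"gripper": 0, "dx": 0, "dy": 0, "dz": 0, "roll": 0.9}]}}

```text
time: 8.93
eef_pos: [589.4, 21.0, 296.3]
tcp_rot: [-0.0, 0.715, 0.699, -0.0]
wrist_force: [-0.2, -0.2, -3.1]
opening: 0.151
gripper_force: 50.1
```

```bash
python3 -c "
from h import *
print(tool([516,-200,300]),ctrl.get_obs()['joint_positions'])"
```

```text
(array([-222.6,  -68.4,   -3.7]), array([-0.4452, -0.1369, -0.0073]), np.float64(-1.27), array([589.4,  21. , 296.3])) [ 0.09440786  0.41379211 -0.31657695  1.57510124  0.1359637   1.1752074
 -0.27189096]
```

Call:
{"fn": "drive_tool", "kwargs": {"rows": [{"gripper": 0, "dx": -0.074, "dy": -0.023, "dz": 0, "roll": 0}, {"gripper": 0, "dx": -0.074, "dy": -0.023, "dz": 0, "roll": 0}, {"gripper": 0, "dx": -0.074, "dy": -0.023, "dz": 0, "roll": 0}, {"gripper": 0, "dx": -0.074, "dy": -0.023, "dz": 0, "roll": 0}, {"gripper": 0, "dx": -0.074, "dy": -0.023, "dz": 0, "roll": 0}, {"gripper": 0, "dx": -0.074, "dy": -0.023, "dz": 0, "roll": 0}, {"gripper": 0, "dx": 0, "dy": 0, "dz": 0, "roll": 1}, {"gripper": 0, "dx": 0, "dy": 0, "dz": 0, "roll": 0}]}}

```text
time: 9.6
eef_pos: [515.1, -202.9, 296.3]
tcp_rot: [-0.0, 0.751, 0.66, -0.001]
wrist_force: [0.2, 1.5, -3.2]
opening: 0.153
gripper_force: 50.2
```

```bash
python3 - <<'E'
from h import *
import cv2
o=ctrl.get_obs(); im=ctrl.camera("wrist"); s=ctrl.camera("scene")
m=np.zeros((600,800,3),np.uint8); m[:400,:640]=im[:,:,::-1]
m[400:,:400]=cv2.resize(s[140:240,130:330],None,fx=2,fy=2,interpolation=cv2.INTER_CUBIC)[:,:,::-1]
t=ctrl.camera("top"); m[400:,400:]=cv2.resize(t[160:260,320:520],None,fx=2,fy=2,interpolation=cv2.INTER_CUBIC)[:,:,::-1]
cv2.imwrite("pics/w4.png",m); print(o["eef_pos"],o["tcp_rot"],tool([0,0,0])[2])
E
```

```text
[ 515.14666328 -202.87925764  296.26487096] [-6.82054026e-05  7.51028098e-01  6.60269949e-01 -6.21584595e-04] -6.53
```

View pics/w4.png

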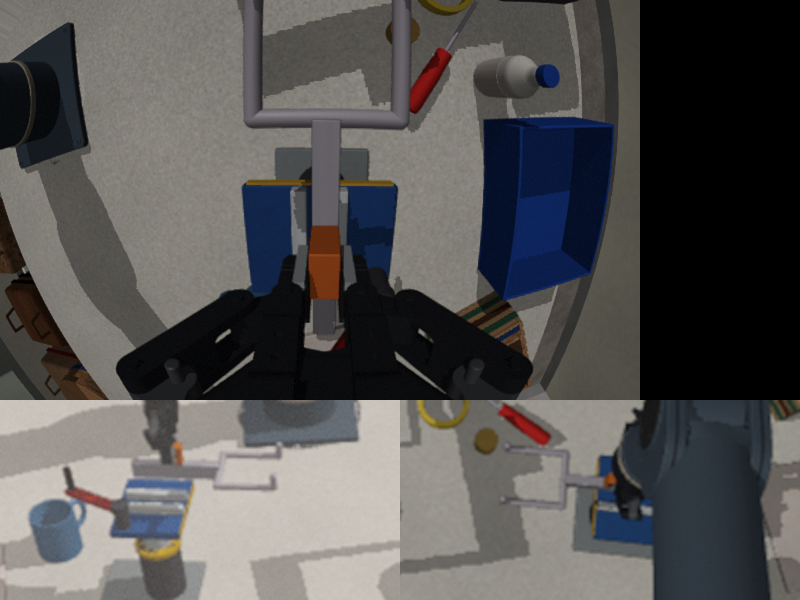

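In the wrist view the yellow edge is level at row 183, with its corners at (244,184) and (397,184). The wall outer edges are at columns 292 and 347, and the hook tail is centred at column 326, so I need a small lateral correction.

```bash
python3 - <<'E'
from h import *
np.set_printoptions(precision=1,suppress=True)
o=ctrl.get_obs()
R=quatR(o["tcp_rot"]); f=lambda u,v,z:(R.T@(wpix(u,v,z,o)-o["eef_pos"]))
for n,p in dict(dl=f(244,185,195),dr=f(397,185,195),wl=f(292,190,209),wr=f(347,190,209),tail1=f(326,150,284.6),tail2=f(325.5,200,284.6),cross=f(327,118,276.6),prl=f(253,60,272),prr=f(400,60,272)).items(): print(n,p, wpix(0,0,1,o)*0 if 0 else "")
E
```

```text
dl [ 14.6 -64.1 101.4] 
dr [ 14.6  59.5 101.4] 
wl [ 14.5 -23.4  87.4] 
wr [14.5 17.9 87.4] 
tail1 [57.4  1.6 11.8] 
tail2 [32.3  1.4 11.8] 
cross [72.2  2.1 19.8] 
prl [103.  -35.5  24.5] 
prr [103.2  39.3  24.4]
```

Call:
{"fn": "drive_tool", "kwargs": {"rows": [{"gripper": 0, "dx": -0.06, "dy": -0.009, "dz": 0, "roll": 0}, {"gripper": 0, "dx": 0, "dy": 0, "dz": 0, "roll": 0}, {"gripper": 0, "dx": 0, "dy": 0, "dz": 0.03, "roll": 0}, {"gripper": 0, "dx": 0, "dy": 0, "dz": 0.03, "roll": 0}, {"gripper": 0, "dx": 0, "dy": 0, "dz": 0.03, "roll": 0}, {"gripper": 0, "dx": 0, "dy": 0, "dz": 0.026, "roll": 0}, {"gripper": 0, "dx": 0, "dy": 0, "dz": 0, "roll": 0}]}}

```text
time: 10.33
eef_pos: [508.2, -227.1, 235.9]
tcp_rot: [-0.002, 0.746, 0.666, -0.001]
wrist_force: [-1.1, 0.8, -3.1]
opening: 0.152
gripper_force: 50.0
```

Call:
{"fn": "drive_tool", "kwargs": {"rows": [{"gripper": 0, "dx": 0, "dy": 0, "dz": 0.006, "roll": 0}, {"gripper": 0, "dx": 0, "dy": 0, "dz": 0.003, "roll": 0}, {"gripper": 0, "dx": 0, "dy": 0, "dz": 0, "roll": 0}]}}

```text
time: 10.58
eef_pos: [509.4, -228.6, 234.3]
tcp_rot: [0.0, 0.747, 0.665, 0.0]
wrist_force: [-0.1, 0.2, -3.1]
opening: 0.152
gripper_force: 50.2
```

```bash
python3 - <<'E'
from h import *
np.set_printoptions(precision=1,suppress=True)
import cv2
o=ctrl.get_obs(); im=ctrl.camera("wrist"); cv2.imwrite("pics/w5.png",im[:,:,::-1]); print(o["eef_pos"],o["wrist_force"],o["tcp_rot"])
# column detect: yellow edge ends and tail (grey) edges
h=cv2.cvtColor(im,cv2.COLOR_RGB2HSV); y=(h[...,0]>15)&(h[...,0]<35)&(h[...,1]>150)&(h[...,2]>80)
v,u=np.nonzero(y); k=(u>200)&(u<450)&(v>100)&(v<260); print(u[k].min(),u[k].max(),v[k].min(),v[k].max())
print([(int(v),im[v,260:400:2].sum(1).tolist()) for v in (int(np.median(v[k]))+8,)])
E
```

```text
[ 509.4 -228.6  234.3] [-0.1  0.2 -3.1] [0.  0.7 0.7 0. ]
224 421 164 173
[(177, [130, 135, 133, 131, 131, 134, 133, 134, 136, 132, 129, 187, 306, 309, 308, 305, 305, 300, 298, 298, 299, 274, 130, 123, 128, 124, 251, 292, 293, 294, 298, 298, 298, 295, 296, 296, 296, 292, 297, 261, 140, 135, 131, 211, 290, 289, 289, 291, 284, 287, 288, 147, 126, 133, 127, 132, 131, 128, 130, 128, 132, 133, 133, 133, 130, 128, 131, 132, 133, 129])]
```

Call:
{"fn": "drive_tool", "kwargs": {"rows": [{"gripper": 0, "dx": 0, "dy": 0, "dz": 0.004, "roll": 0}, {"gripper": 0, "dx": 0, "dy": 0, "dz": 0.003, "roll": 0}, {"gripper": 0, "dx": 0, "dy": 0, "dz": 0, "roll": 0}, {"gripper": 0, "dx": 0, "dy": 0, "dz": 0, "roll": 0}]}}

```text
time: 10.97
eef_pos: [509.4, -229.0, 230.7]
tcp_rot: [0.0, 0.748, 0.664, 0.0]
wrist_force: [0.9, 0.5, 0.2]
opening: 0.156
gripper_force: 50.6
```

Call:
{"fn": "drive_tool", "kwargs": {"rows": [{"gripper": 0.6, "dx": 0, "dy": 0, "dz": 0, "roll": 0}, {"gripper": 0.6, "dx": 0, "dy": 0, "dz": 0, "roll": 0}, {"gripper": 0.6, "dx": 0, "dy": 0, "dz": 0, "roll": 0}, {"gripper": 0.6, "dx": 0, "dy": 0, "dz": 0, "roll": 0}, {"gripper": 0.6, "dx": 0, "dy": 0, "dz": -0.04, "roll": 0}, {"gripper": 0.6, "dx": 0, "dy": 0, "dz": -0.08, "roll": 0}, {"gripper": 0.6, "dx": 0, "dy": 0, "dz": -0.06, "roll": 0}, {"gripper": 0.6, "dx": 0, "dy": 0, "dz": 0, "roll": 0}]}}

```text
time: 11.63
eef_pos: [511.2, -229.6, 326.4]
tcp_rot: [0.004, 0.748, 0.664, 0.002]
wrist_force: [-0.2, 0.3, 0.1]
opening: 0.603
gripper_force: 0.0
```

```bash
python3 - <<'E'
from h import *
import cv2
o=ctrl.get_obs(); im=ctrl.camera("wrist"); s=ctrl.camera("scene")
m=np.zeros((600,800,3),np.uint8); m[:400,:640]=im[:,:,::-1]
m[400:,:400]=cv2.resize(s[140:240,130:330],None,fx=2,fy=2,interpolation=cv2.INTER_CUBIC)[:,:,::-1]
t=ctrl.camera("top"); m[400:,400:]=cv2.resize(t[160:260,320:520],None,fx=2,fy=2,interpolation=cv2.INTER_CUBIC)[:,:,::-1]
cv2.imwrite("pics/w6.png",m); print(o["eef_pos"],o["tcp_rot"]); print(*clampang())
E
```

```text
[ 511.20075748 -229.60640654  326.4075633 ] [0.00402116 0.74763294 0.66409662 0.00212133]
60 [ 526.5820635  -323.92922595] [0.54655761 0.8374215 ] [ 506.40798571 -350.78697676] [ 547.88941587 -297.52611157]
```

View pics/w6.png

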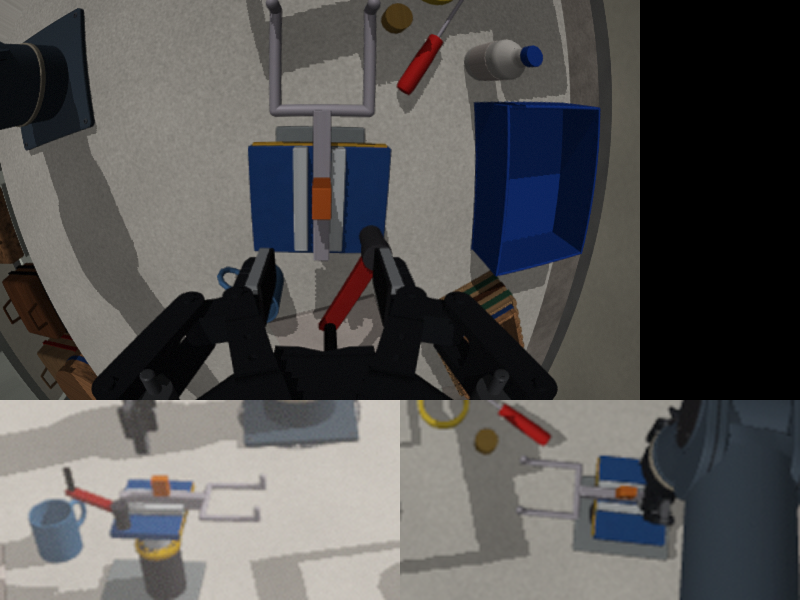

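The hook lies in the channel: crossbar (322,110), yellow edge row 145, tab (321,198). The knob top is at (330,325), with the arm still clear.

```bash
python3 - <<'E'
from h import *
np.set_printoptions(precision=1,suppress=True)
o=ctrl.get_obs()
R=quatR(o["tcp_rot"]); g=lambda u,v,z:wpix(u,v,z,o)
x=np.array([-.12,-.993]);y=np.array([.993,-.12])
L=g(249,147,193);Rr=g(391,147,193); c=(L+Rr)/2; n=c[:2]+10*x; print("front",L,Rr,"nest",n)
for k,p in dict(knob=g(330,327,271),cross=g(322,110,211),piv=g(371,240,245),tab=g(322,218,250)).items(): print(k,p,"nest",(p[:2]-n)@x,(p[:2]-n)@y)
for a in (1.2,.9,.6,.3,0,-.1):
    q=n+x*(75+90*np.sin(a))+y*(50-90*np.cos(a)); print(a,q)
print(o["joint_positions"])
E
```

```text
front [ 449.4 -179.8  193. ] [ 571.  -194.4  193. ] nest [ 509.  -197.1]
knob [ 503.7 -313.   271. ] nest 115.7461169041701 8.632236845962376
cross [ 515.9 -156.2  211. ] nest -41.358058562415 1.9822056499431409
piv [ 541.7 -253.8  245. ] nest 52.41637477635578 39.27757793426063
tab [ 507.4 -229.5  250. ] nest 32.4194238923722 2.336431649919365
1.2 [ 507.2 -356.9]
0.9 [ 485.6 -340.8]
0.6 [ 469.8 -319.1]
0.3 [ 461.1 -293.6]
0 [ 460.3 -266.7]
-0.1 [ 461.8 -257.9]
[ 0.5  0.3 -0.2  1.6  0.1  1.2  0.1]
```

Call:
{"fn": "drive_tool", "kwargs": {"rows": [{"gripper": 0.5, "dx": -0.062, "dy": 0.007, "dz": 0, "roll": 0}, {"gripper": 0.5, "dx": -0.062, "dy": 0.007, "dz": 0, "roll": 0}, {"gripper": 0.5, "dx": -0.062, "dy": 0.007, "dz": 0, "roll": 0}, {"gripper": 0.5, "dx": -0.062, "dy": 0.007, "dz": 0, "roll": 0}, {"gripper": 0.5, "dx": 0, "dy": 0, "dz": 0, "roll": 1}, {"gripper": 0.5, "dx": 0, "dy": 0, "dz": 0, "roll": 1}, {"gripper": 0.5, "dx": 0, "dy": 0, "dz": 0, "roll": 1}, {"gripper": 0.5, "dx": 0, "dy": 0, "dz": 0, "roll": 1}]}}

```text
time: 12.5
eef_pos: [507.6, -353.7, 318.4]
tcp_rot: [-0.001, 0.866, 0.5, -0.001]
wrist_force: [0.2, 0.5, -0.4]
opening: 0.499
gripper_force: 0.0
```

Call:
{"fn": "drive_tool", "kwargs": {"rows": [{"gripper": 0.5, "dx": 0, "dy": 0, "dz": 0, "roll": 1}, {"gripper": 0.5, "dx": 0, "dy": 0, "dz": 0, "roll": 1}, {"gripper": 0.5, "dx": 0, "dy": 0, "dz": 0, "roll": 1}, {"gripper": 0.5, "dx": 0, "dy": 0, "dz": 0, "roll": 1}, {"gripper": 0.5, "dx": 0, "dy": 0, "dz": 0, "roll": 1}, {"gripper": 0.5, "dx": 0, "dy": 0, "dz": 0, "roll": 0}]}}

```text
time: 13.0
eef_pos: [507.8, -353.3, 318.7]
tcp_rot: [-0.001, 0.963, 0.271, -0.001]
wrist_force: [-0.1, 0.3, -0.3]
opening: 0.497
gripper_force: 0.0
```

```bash
python3 - <<'E'
from h import *
np.set_printoptions(precision=1,suppress=True)
print(tool([510,-355,250])); R=quatR(ctrl.get_obs()["tcp_rot"])
n=np.array([514.5,-196]);x=np.array([-.12,-.993]);y=np.array([.993,-.12]); q0=None
for a in (1.17,.95,.7,.45,.2,-.1):
    q=n+x*(75+90*np.sin(a))+y*(50-90*np.cos(a))
    print(a,q, None if q0 is None else (R.T@np.r_[q-q0,0])/500); q0=q
E
```

```text
(array([ 1.1,  2.7, 68.7]), array([0. , 0. , 0.1]), np.float64(-58.59), array([ 507.8, -353.3,  318.7]))
1.17 [ 510.3 -354.5] None
0.95 [ 494.4 -342.9] [-0. -0.  0.]
0.7 [ 479.8 -325.8] [-0. -0.  0.]
0.45 [ 470.  -305.6] [ 0. -0.  0.]
0.2 [ 465.4 -283.6] [ 0. -0.  0.]
-0.1 [ 467.3 -256.8] [ 0. -0.  0.]
```

Call:
{"fn": "drive_tool", "kwargs": {"rows": [{"gripper": 0.5, "dx": 0.002, "dy": 0.005, "dz": 0.03, "roll": 0}, {"gripper": 0.5, "dx": 0, "dy": 0, "dz": 0.03, "roll": 0}, {"gripper": 0.5, "dx": 0, "dy": 0, "dz": 0.03, "roll": 0}, {"gripper": 0.5, "dx": 0, "dy": 0, "dz": 0.04, "roll": 0}, {"gripper": 0.35, "dx": 0, "dy": 0, "dz": 0, "roll": 0}, {"gripper": 0.35, "dx": 0, "dy": 0, "dz": 0, "roll": 0}, {"gripper": 0.35, "dx": 0, "dy": 0, "dz": 0, "roll": 0}], "force": 20}}

```text
time: 13.58
eef_pos: [510.6, -355.5, 255.8]
tcp_rot: [0.0, 0.962, 0.274, 0.0]
wrist_force: [-0.5, -0.3, 0.1]
opening: 0.351
gripper_force: 0.0
```

Call:
{"fn": "drive_tool", "kwargs": {"rows": [{"gripper": 0.35, "dx": -0.007, "dy": -0.018, "dz": 0.006, "roll": 0}, {"gripper": 0.35, "dx": -0.007, "dy": -0.018, "dz": 0, "roll": 0}, {"gripper": 0.35, "dx": -0.004, "dy": -0.022, "dz": 0, "roll": 0}, {"gripper": 0.35, "dx": -0.003, "dy": -0.022, "dz": 0, "roll": 0}, {"gripper": 0.35, "dx": 0.002, "dy": -0.022, "dz": 0, "roll": 0}, {"gripper": 0.35, "dx": 0.003, "dy": -0.022, "dz": 0, "roll": 0}, {"gripper": 0.35, "dx": 0, "dy": 0, "dz": 0, "roll": 0}]}}

```text
time: 14.17
eef_pos: [470.9, -304.7, 253.2]
tcp_rot: [-0.0, 0.962, 0.274, 0.0]
wrist_force: [0.4, 0.7, 0.5]
opening: 0.352
gripper_force: 0.0
```

```bash
python3 - <<'E'
from h import *
print(*clampang()); print(tool([465.4,-283.6,252]))
E
```

```text
57 [ 502.70433389 -302.75310543] [0.90922782 0.4162989 ] [ 475.25846658 -319.1808745 ] [ 530.3511141  -287.05044073]
(array([  6.5, -21.7,   1. ]), array([ 0.0129, -0.0435,  0.0021]), np.float64(-58.21), array([ 471.4, -305.5,  253. ]))
```

Call:
{"fn": "drive_tool", "kwargs": {"rows": [{"gripper": 0.35, "dx": 0.008, "dy": -0.021, "dz": 0, "roll": 0}, {"gripper": 0.35, "dx": 0.008, "dy": -0.021, "dz": 0, "roll": 0}, {"gripper": 0.35, "dx": 0.015, "dy": -0.022, "dz": 0, "roll": 0}, {"gripper": 0.35, "dx": 0.016, "dy": -0.022, "dz": 0, "roll": 0}, {"gripper": 0.35, "dx": 0, "dy": 0, "dz": 0, "roll": 0}]}}

```text
time: 14.63
eef_pos: [469.2, -253.7, 252.3]
tcp_rot: [-0.001, 0.961, 0.275, 0.0]
wrist_force: [0.5, 0.3, 0.1]
opening: 0.349
gripper_force: 0.0
```

```bash
python3 - <<'E'
from h import *
print(*clampang()); print(tool([465.4,-283.6,252]),ctrl.get_obs()["wrist_force"])
E
```

```text
52 [ 501.94978741 -276.57488575] [ 0.99920006 -0.0399904 ] [ 473.77245808 -284.07029145] [ 531.92416913 -269.92268643]
(array([-17.9,  22. ,   0.3]), array([-0.0359,  0.044 ,  0.0007]), np.float64(-58.13), array([ 469. , -255.5,  252.4])) [-0.13796462 -0.35439879  0.1805131 ]
```

Call:
{"fn": "drive_tool", "kwargs": {"rows": [{"gripper": 0.35, "dx": 0.007, "dy": -0.009, "dz": 0, "roll": 0}, {"gripper": 0.35, "dx": 0.007, "dy": -0.009, "dz": 0, "roll": 0}, {"gripper": 0.35, "dx": 0, "dy": 0, "dz": 0, "roll": 0}]}}

```text
time: 14.93
eef_pos: [470.0, -245.4, 252.2]
tcp_rot: [-0.0, 0.962, 0.273, 0.0]
wrist_force: [0.4, 0.7, -0.7]
opening: 0.352
gripper_force: 0.0
```

```bash
python3 - <<'E'
from h import *
print(*clampang()); print(tool([465.4,-283.6,252]),ctrl.get_obs()["wrist_force"])
E
```

```text
53 [ 502.80395976 -276.34070812] [ 0.99823338 -0.05941482] [ 473.77245808 -284.5202758 ] [ 531.92416913 -269.49921819]
(array([-23.5,  29.6,   0.2]), array([-0.047 ,  0.0593,  0.0005]), np.float64(-58.29), array([ 469.8, -246. ,  252.2])) [-0.27844686 -0.05529461  0.07871557]
```

Call:
{"fn": "drive_tool", "kwargs": {"rows": [{"gripper": 0.5, "dx": 0, "dy": 0.03, "dz": 0, "roll": 0}, {"gripper": 0.5, "dx": -0.034, "dy": 0, "dz": 0, "roll": 0}, {"gripper": 0.35, "dx": 0, "dy": 0, "dz": 0, "roll": 0}, {"gripper": 0.35, "dx": 0, "dy": 0, "dz": 0, "roll": 0}, {"gripper": 0.35, "dx": 0, "dy": -0.016, "dz": 0, "roll": 0}, {"gripper": 0.35, "dx": 0, "dy": -0.016, "dz": 0, "roll": 0}, {"gripper": 0.35, "dx": 0, "dy": 0, "dz": 0, "roll": 0}]}}

```text
time: 15.57
eef_pos: [458.2, -258.2, 253.8]
tcp_rot: [0.005, 0.962, 0.272, 0.003]
wrist_force: [15.1, -19.6, -10.0]
opening: 0.354
gripper_force: 12.3
```

```bash
python3 - <<'E'
from h import *
print(*clampang()); print(tool([466,-266,252]),ctrl.get_obs()["wrist_force"])
E
```

```text
65 [ 499.27127414 -271.23595211] [ 0.99276983 -0.12003363] [ 465.13416865 -281.53278864] [ 532.18642513 -261.99687729]
(array([ 2.6, 10.7,  1.8]), array([0.0052, 0.0214, 0.0037]), np.float64(-58.38), array([ 458.2, -258.2,  253.7])) [ 14.46177652 -20.59196308  -8.15053871]
```

Call:
{"fn": "drive_tool", "kwargs": {"rows": [{"gripper": 0.35, "dx": 0, "dy": 0.018, "dz": 0, "roll": 0}, {"gripper": 0.35, "dx": 0, "dy": 0, "dz": -0.08, "roll": 0}, {"gripper": 0.35, "dx": 0, "dy": 0, "dz": -0.08, "roll": 0}, {"gripper": 0.35, "dx": 0.066, "dy": -0.047, "dz": 0, "roll": 0}, {"gripper": 0.35, "dx": 0.066, "dy": -0.047, "dz": 0, "roll": 0}, {"gripper": 0.35, "dx": 0.066, "dy": -0.047, "dz": 0, "roll": 0}, {"gripper": 0.35, "dx": 0.066, "dy": -0.047, "dz": 0, "roll": 0}, {"gripper": 0.35, "dx": 0.066, "dy": -0.047, "dz": 0, "roll": 0}]}}

```text
time: 16.28
eef_pos: [538.0, -72.5, 332.5]
tcp_rot: [-0.0, 0.962, 0.273, 0.0]
wrist_force: [2.2, -1.3, -0.3]
opening: 0.348
gripper_force: 0.0
```

Call:
{"fn": "drive_tool", "kwargs": {"rows": [{"gripper": 0.35, "dx": 0.066, "dy": -0.047, "dz": 0, "roll": 0}, {"gripper": 0.35, "dx": 0.066, "dy": -0.047, "dz": 0, "roll": 0}, {"gripper": 0.35, "dx": 0.066, "dy": -0.047, "dz": 0, "roll": 0}, {"gripper": 0.35, "dx": 0, "dy": 0, "dz": 0, "roll": 1}, {"gripper": 0.35, "dx": 0, "dy": 0, "dz": 0, "roll": 1}, {"gripper": 0.35, "dx": 0, "dy": 0, "dz": 0, "roll": 1}, {"gripper": 0.35, "dx": 0, "dy": 0, "dz": 0, "roll": 1}, {"gripper": 0.35, "dx": 0, "dy": 0, "dz": 0, "roll": 0.5}]}}

```text
time: 16.95
eef_pos: [584.6, 37.8, 332.2]
tcp_rot: [-0.0, 0.999, 0.049, -0.0]
wrist_force: [0.6, 0.5, -0.5]
opening: 0.35
gripper_force: 0.0
```

```bash
python3 - <<'E'
from h import *
print(*clampang()); print(tool([680,210,330]),ctrl.get_obs()["joint_positions"])
E
```

```text
63 [ 499.72501923 -270.75607666] [ 0.99109215 -0.13317788] [ 465.40245681 -281.08988124] [ 532.18642513 -261.58959159]
(array([ 111.7, -162.1,    2.1]), array([ 0.2234, -0.3241,  0.0043]), np.float64(-84.41), array([584.6,  37.8, 332.2])) [-0.1301001   0.37396282 -0.02121613  1.52975508  0.00756163  1.23881682
 -1.62551945]
```

Call:
{"fn": "drive_tool", "kwargs": {"rows": [{"gripper": 0.35, "dx": 0.045, "dy": -0.062, "dz": 0, "roll": 0}, {"gripper": 0.35, "dx": 0.045, "dy": -0.062, "dz": 0, "roll": 0}, {"gripper": 0.35, "dx": 0.045, "dy": -0.062, "dz": 0, "roll": 0}, {"gripper": 0.35, "dx": 0.045, "dy": -0.062, "dz": 0, "roll": 0}, {"gripper": 0.35, "dx": 0.045, "dy": -0.062, "dz": 0, "roll": 0}, {"gripper": 0.35, "dx": 0, "dy": 0, "dz": 0, "roll": 0}]}}

```text
time: 17.5
eef_pos: [681.1, 212.0, 329.7]
tcp_rot: [-0.002, 0.998, 0.057, -0.002]
wrist_force: [-2.5, 1.9, -1.6]
opening: 0.355
gripper_force: 0.0
```

```bash
python3 - <<'E'
from h import *
import cv2
o=ctrl.get_obs(); im=ctrl.camera("wrist"); cv2.imwrite("pics/w7.png",im[:,:,::-1]); print(o["eef_pos"],o["tcp_rot"])
E
```

```text
[681.1364088  212.03545131 329.71647437] [-0.00246924  0.99838329  0.05676413 -0.0015945 ]
```

View pics/w7.png

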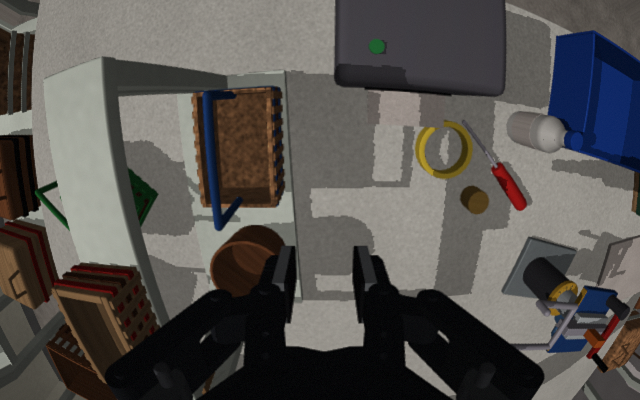

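The wrist view shows the handle bar from (208,93) to (217,226). The front rim's inner edge runs (271,92) to (272,200) and its outer edge is at column 282. The upper board's front edge is near column 115–150, and the tub is at (250,260).

```bash
python3 - <<'E'
from h import *
np.set_printoptions(precision=1,suppress=True)
o=ctrl.get_obs(); g=lambda u,v,z:wpix(u,v,z,o)
for k,p in dict(b1=g(208,93,175),b2=g(217,226,175),fi1=g(271,92,100),fi2=g(272,200,100),fo1=g(282,90,100),fo2=g(284,204,100),lb1=g(287,72,20),lb2=g(299,298,20),ub1=g(107,75,301),ub2=g(150,255,301)).items(): print(k,p)
print(tool([0,0,0])[2:])
E
```

```text
b1 [759.8 329.3 175. ]
b2 [622.6 316.5 175. ]
fi1 [764.  280.1 100. ]
fi2 [631.5 268.9 100. ]
fo1 [767.3 267.4 100. ]
fo2 [627.9 253.4 100. ]
lb1 [794.7 274.1  20. ]
lb2 [424.  224.9  20. ]
ub1 [773.1 352.4 301. ]
ub2 [654.8 324.3 301. ]
(np.float64(-83.64), array([680.7, 208.2, 330.1]))
```

```bash
python3 -c "
from h import *
print(tool([698,246,330]))"
```

```text
(array([ 21.4, -35.7,   0.1]), array([ 0.0428, -0.0714,  0.0002]), np.float64(-83.64), array([680.7, 208.2, 330.1]))
```

Call:
{"fn": "drive_tool", "kwargs": {"rows": [{"gripper": 1, "dx": 0.043, "dy": -0.071, "dz": 0, "roll": 0}, {"gripper": 1, "dx": 0, "dy": 0, "dz": 0.07, "roll": 0}, {"gripper": 1, "dx": 0, "dy": 0, "dz": 0.07, "roll": 0}, {"gripper": 1, "dx": 0, "dy": 0, "dz": 0.07, "roll": 0}, {"gripper": 1, "dx": 0, "dy": 0, "dz": 0.07, "roll": 0}, {"gripper": 1, "dx": 0, "dy": 0, "dz": 0.07, "roll": 0}, {"gripper": 1, "dx": 0, "dy": 0, "dz": 0.07, "roll": 0}, {"gripper": 1, "dx": 0, "dy": 0, "dz": 0, "roll": 0}]}}

```text
time: 18.22
eef_pos: [694.5, 237.8, 114.9]
tcp_rot: [0.002, 0.999, 0.052, -0.006]
wrist_force: [-1.7, -0.9, -1.5]
opening: 1.002
gripper_force: 0.0
```

```bash
python3 - <<'E'
from h import *
import cv2
np.set_printoptions(precision=1,suppress=True)
o=ctrl.get_obs(); im=ctrl.camera("wrist"); cv2.imwrite("pics/w8.png",im[:,:,::-1]); print(o["eef_pos"],o["tcp_rot"],o["opening"],o["wrist_force"])
h=cv2.cvtColor(im,cv2.COLOR_RGB2HSV)
m=(h[...,0]>100)&(h[...,0]<125)&(h[...,1]>150)&(h[...,2]>40)
for v in (60,100,140,180,200):
    u=np.nonzero(m[v,:320])[0]; print(v,(u.min(),u.max(),wpix(u.mean(),v,175,o)) if len(u) else None)
E
```

```text
[694.5 237.8 114.9] [ 0.   1.   0.1 -0. ] 1.002442910747462 [-1.7 -0.9 -1.5]
60 None
100 (np.int64(262), np.int64(264), array([775.8, 260.6, 175. ]))
140 (np.int64(249), np.int64(251), array([766. , 263.2, 175. ]))
180 (np.int64(42), np.int64(253), array([750.8, 324.2, 175. ]))
200 (np.int64(46), np.int64(63), array([742.9, 335.2, 175. ]))
```

Call:
{"fn": "drive_tool", "kwargs": {"rows": [{"gripper": 1, "dx": 0.004, "dy": -0.016, "dz": 0, "roll": 0}, {"gripper": 1, "dx": 0, "dy": 0, "dz": 0, "roll": 0}, {"gripper": 1, "dx": 0, "dy": 0, "dz": 0.03, "roll": 0}, {"gripper": 1, "dx": 0, "dy": 0, "dz": 0.02, "roll": 0}, {"gripper": 1, "dx": 0, "dy": 0, "dz": 0.02, "roll": 0}, {"gripper": 1, "dx": 0, "dy": 0, "dz": 0, "roll": 0}]}}

```text
time: 18.77
eef_pos: [699.5, 247.9, 86.2]
tcp_rot: [0.0, 0.999, 0.052, -0.001]
wrist_force: [0.1, -0.4, -0.0]
opening: 1.0
gripper_force: 0.0
```

Call:
{"fn": "drive_tool", "kwargs": {"rows": [{"gripper": 1, "dx": 0, "dy": 0, "dz": 0.01, "roll": 0}, {"gripper": 1, "dx": 0, "dy": 0, "dz": 0.006, "roll": 0}, {"gripper": 1, "dx": 0, "dy": 0.02, "dz": 0, "roll": 0}, {"gripper": 1, "dx": 0, "dy": 0.012, "dz": 0, "roll": 0}, {"gripper": 1, "dx": 0, "dy": 0.012, "dz": 0, "roll": 0}, {"gripper": 1, "dx": 0, "dy": 0.01, "dz": 0, "roll": 0}]}}

```text
time: 19.27
eef_pos: [703.4, 219.5, 79.6]
tcp_rot: [0.0, 0.999, 0.051, 0.0]
wrist_force: [-0.8, 0.6, -0.1]
opening: 0.999
gripper_force: 0.7
```

```bash
cat >> h.py <<'E'
def bar():
    "blue bar of the basket in scene and top views, at bar height; prints mean positions"
    import cv2
    for n,(u0,u1,v0,v1) in dict(scene=(370,425,195,270),top=(235,300,120,200)).items():
        im=ctrl.camera(n); h=cv2.cvtColor(im,cv2.COLOR_RGB2HSV)[v0:v1,u0:u1]
        m=(h[...,0]>100)&(h[...,0]<125)&(h[...,1]>140)&(h[...,2]>40); v,u=np.nonzero(m)
        P=np.array([ray(n,x+u0,y+v0,175)[:2] for x,y in zip(u,v)]); 
        b=np.round(P[:,0]/20).astype(int)
        print(n,len(P),[(k*20,P[b==k,1].min().round(),P[b==k,1].max().round()) for k in sorted(set(b))])
E
python3 -c "
from h import *
bar(); print(ctrl.get_obs()['wrist_force'])"
```

```text
Traceback (most recent call last):
  File "h.py", line 37, in bar
    b=np.round(P[:,0]/20).astype(int)
               ~^^^^^
IndexError: too many indices for array: array is 1-dimensional, but 2 were indexed
```

Call:
{"fn": "drive_tool", "kwargs": {"rows": [{"gripper": 1, "dx": 0, "dy": 0.015, "dz": 0, "roll": 0}, {"gripper": 1, "dx": 0, "dy": 0.015, "dz": 0, "roll": 0}, {"gripper": 1, "dx": 0, "dy": 0.015, "dz": 0, "roll": 0}, {"gripper": 1, "dx": 0, "dy": 0.012, "dz": 0, "roll": 0}, {"gripper": 1, "dx": 0, "dy": 0, "dz": 0, "roll": 0}]}}

```text
time: 19.73
eef_pos: [706.6, 189.5, 79.4]
tcp_rot: [0.001, 0.999, 0.05, 0.0]
wrist_force: [0.2, -1.4, -0.1]
opening: 1.001
gripper_force: 0.0
```

Call:
{"fn": "drive_tool", "kwargs": {"rows": [{"gripper": 1, "dx": 0, "dy": -0.01, "dz": 0, "roll": 0}, {"gripper": 1, "dx": 0, "dy": 0, "dz": -0.06, "roll": 0}, {"gripper": 1, "dx": 0, "dy": 0, "dz": -0.08, "roll": 0}, {"gripper": 1, "dx": 0, "dy": 0, "dz": -0.08, "roll": 0}, {"gripper": 1, "dx": 0, "dy": 0, "dz": -0.08, "roll": 0}, {"gripper": 1, "dx": 0, "dy": 0, "dz": -0.08, "roll": 0}, {"gripper": 1, "dx": 0, "dy": 0, "dz": -0.08, "roll": 0}, {"gripper": 1, "dx": 0, "dy": 0, "dz": 0, "roll": 0}]}}

```text
time: 20.4
eef_pos: [707.9, 199.2, 319.4]
tcp_rot: [-0.002, 0.999, 0.052, 0.007]
wrist_force: [0.3, 0.4, 1.1]
opening: 1.002
gripper_force: 0.0
```

```bash
python3 - <<'E'
from h import *
import cv2
np.set_printoptions(precision=1,suppress=True)
o=ctrl.get_obs(); im=ctrl.camera("wrist"); cv2.imwrite("pics/w9.png",im[:,:,::-1]); print(o["eef_pos"],o["tcp_rot"],tool([0,0,0])[2])
h=cv2.cvtColor(im,cv2.COLOR_RGB2HSV)
m=(h[...,0]>100)&(h[...,0]<125)&(h[...,1]>130)&(h[...,2]>30)
for v in range(60,300,20):
    u=np.nonzero(m[v,120:320])[0]+120; print(v,(u.min(),u.max(),len(u),wpix(np.median(u),v,175,o)) if len(u) else None)
E
```

```text
[707.9 199.2 319.4] [-0.   1.   0.1  0. ] -84.08
60 None
80 None
100 None
120 (np.int64(231), np.int64(238), 8, array([766.2, 288.5, 175. ]))
140 (np.int64(231), np.int64(298), 11, array([747.6, 286. , 175. ]))
160 (np.int64(232), np.int64(298), 11, array([728.6, 284.1, 175. ]))
180 (np.int64(233), np.int64(242), 10, array([709.2, 283. , 175. ]))
200 (np.int64(235), np.int64(243), 9, array([689.1, 281. , 175. ]))
220 (np.int64(237), np.int64(245), 9, array([668.3, 278.7, 175. ]))
240 (np.int64(240), np.int64(250), 11, array([646.6, 274.4, 175. ]))
260 None
280 None
```

```bash
python3 -c "
from h import *
print(tool([695,280,220]),ctrl.get_obs()['tcp_rot'].round(4))"
```

```text
(array([ -4.6, -81.6,  95.3]), array([-0.0092, -0.1632,  0.1905]), np.float64(-84.08), array([707.1, 199. , 315.1])) [-0.0014  0.9987  0.0517  0.0045]
```

Call:
{"fn": "drive_tool", "kwargs": {"rows": [{"gripper": 0.45, "dx": -0.005, "dy": -0.055, "dz": 0, "roll": 0}, {"gripper": 0.45, "dx": -0.004, "dy": -0.055, "dz": 0, "roll": 0}, {"gripper": 0.45, "dx": 0, "dy": -0.053, "dz": 0, "roll": 0}, {"gripper": 0.45, "dx": 0, "dy": 0, "dz": 0.06, "roll": 0}, {"gripper": 0.45, "dx": 0, "dy": 0, "dz": 0.06, "roll": 0}, {"gripper": 0.45, "dx": 0, "dy": 0, "dz": 0.06, "roll": 0}, {"gripper": 0.45, "dx": 0, "dy": 0, "dz": 0, "roll": 0}], "force": 60}}

```text
time: 21.03
eef_pos: [689.0, 277.7, 211.5]
tcp_rot: [0.002, 0.999, 0.052, -0.005]
wrist_force: [-1.1, -0.6, -2.3]
opening: 0.447
gripper_force: 0.0
```

```bash
python3 - <<'E'
from h import *
import cv2
np.set_printoptions(precision=1,suppress=True)
o=ctrl.get_obs(); im=ctrl.camera("wrist"); print(o["eef_pos"],o["wrist_force"],tool([695,281,164]))
cv2.imwrite("pics/w10.png",im[:,:,::-1])
h=cv2.cvtColor(im,cv2.COLOR_RGB2HSV)
m=(h[...,0]>100)&(h[...,0]<125)&(h[...,1]>130)&(h[...,2]>30)
for v in range(20,260,20):
    u=np.nonzero(m[v,150:420])[0]+150; print(v,(u.min(),u.max(),len(u),wpix(np.median(u),v,175,o)) if len(u) else None)
E
```

```text
[689.  277.7 211.5] [-1.1 -0.6 -2.3] (array([ 5.3, -2.6, 51.1]), array([ 0. , -0. ,  0.1]), np.float64(-84.06), array([690.3, 278.1, 215.2]))
20 None
40 None
60 None
80 None
100 None
120 (np.int64(311), np.int64(327), 17, array([758.8, 287.4, 175. ]))
140 (np.int64(311), np.int64(327), 17, array([747.8, 286.3, 175. ]))
160 (np.int64(311), np.int64(327), 17, array([736.5, 285.1, 175. ]))
180 (np.int64(311), np.int64(327), 17, array([724.9, 284. , 175. ]))
200 (np.int64(311), np.int64(327), 17, array([712.9, 282.8, 175. ]))
220 (np.int64(312), np.int64(327), 16, array([700.4, 281.2, 175. ]))
240 (np.int64(312), np.int64(326), 15, array([687. , 280.2, 175. ]))
```

Call:
{"fn": "drive_tool", "kwargs": {"rows": [{"gripper": 0.45, "dx": 0.01, "dy": -0.005, "dz": 0.05, "roll": 0}, {"gripper": 0.45, "dx": 0, "dy": 0, "dz": 0.04, "roll": 0}, {"gripper": 0.45, "dx": 0, "dy": 0, "dz": 0.012, "roll": 0}, {"gripper": 0, "dx": 0, "dy": 0, "dz": 0, "roll": 0}, {"gripper": 0, "dx": 0, "dy": 0, "dz": 0, "roll": 0}, {"gripper": 0, "dx": 0, "dy": 0, "dz": 0, "roll": 0}, {"gripper": 0, "dx": 0, "dy": 0, "dz": 0, "roll": 0}, {"gripper": 0, "dx": 0, "dy": 0, "dz": 0, "roll": 0}]}}

```text
time: 21.75
eef_pos: [698.2, 281.5, 170.5]
tcp_rot: [-0.001, 0.999, 0.051, 0.001]
wrist_force: [-0.2, -1.0, 7.0]
opening: 0.088
gripper_force: 58.8
```

Call:
{"fn": "drive_tool", "kwargs": {"rows": [{"gripper": 0, "dx": 0, "dy": 0, "dz": -0.02, "roll": 0}, {"gripper": 0, "dx": 0, "dy": 0.01, "dz": -0.03, "roll": 0}, {"gripper": 0, "dx": 0, "dy": 0.04, "dz": -0.02, "roll": 0}, {"gripper": 0, "dx": 0, "dy": 0.05, "dz": 0, "roll": 0}, {"gripper": 0, "dx": 0, "dy": 0.05, "dz": 0, "roll": 0}, {"gripper": 0, "dx": 0, "dy": 0.05, "dz": -0.02, "roll": 0}, {"gripper": 0, "dx": 0, "dy": 0.03, "dz": -0.04, "roll": 0}, {"gripper": 0, "dx": 0, "dy": 0, "dz": -0.04, "roll": 0}]}}

```text
time: 22.42
eef_pos: [709.5, 160.3, 253.8]
tcp_rot: [0.002, 0.999, 0.048, -0.001]
wrist_force: [1.2, -1.0, -2.1]
opening: 0.088
gripper_force: 58.7
```

```bash
python3 - <<'E'
from h import *
import cv2
o=ctrl.get_obs(); print(o["wrist_force"],o["eef_pos"],o["tcp_rot"],o["joint_positions"])
im=ctrl.camera("wrist"); s=ctrl.camera("scene")
m=np.zeros((600,800,3),np.uint8); m[:400,:640]=im[:,:,::-1]
m[400:,:400]=cv2.resize(s[140:240,160:360],None,fx=2,fy=2,interpolation=cv2.INTER_CUBIC)[:,:,::-1]
t=ctrl.camera("top"); m[400:,400:]=cv2.resize(t[140:240,280:480],None,fx=2,fy=2,interpolation=cv2.INTER_CUBIC)[:,:,::-1]
cv2.imwrite("pics/w11.png",m)
h=cv2.cvtColor(im,cv2.COLOR_RGB2HSV)
k=(h[...,0]>100)&(h[...,0]<125)&(h[...,1]>130)&(h[...,2]>30)
for c in (316,320,324): print(c,np.nonzero(k[:,c])[0][[0,-1]])
print(*clampang())
E
```

```text
[ 1.15995911 -1.03129777 -2.08959633] [709.50169863 160.28875287 253.81357708] [ 2.16543835e-03  9.98826640e-01  4.83732836e-02 -8.24755206e-04] [-0.26333765  0.65188986 -0.04924964  1.24655682  0.0354985   1.24660811
 -1.78790873]
316 [109 340]
320 [109 350]
324 [109 351]
61 [ 500.20540042 -271.03328329] [ 0.99232316 -0.12367193] [ 465.40245681 -281.08988124] [ 532.18642513 -261.99687729]
```

```bash
python3 - <<'E'
from h import *
np.set_printoptions(precision=4,suppress=True)
o=ctrl.get_obs(); R=quatR(o["tcp_rot"])
print(R.T@(wpix(320,109,260,o)-o["eef_pos"]),tool([541,20,247]))
E
```

```text
[78.3071 -1.3641 -6.3746] (array([-182.3,  129.4,    6.4]), array([-0.3646,  0.2589,  0.0128]), np.float64(-84.07), array([708.9, 167.6, 253.6]))
```

Call:
{"fn": "drive_tool", "kwargs": {"rows": [{"gripper": 0, "dx": -0.062, "dy": 0.043, "dz": 0, "roll": 0}, {"gripper": 0, "dx": -0.062, "dy": 0.043, "dz": 0, "roll": 0}, {"gripper": 0, "dx": -0.062, "dy": 0.043, "dz": 0, "roll": 0}, {"gripper": 0, "dx": -0.062, "dy": 0.043, "dz": 0, "roll": 0}, {"gripper": 0, "dx": -0.062, "dy": 0.043, "dz": 0, "roll": 0.7}, {"gripper": 0, "dx": -0.062, "dy": 0.04, "dz": 0, "roll": 0.7}, {"gripper": 0, "dx": 0, "dy": 0, "dz": 0, "roll": 0.8}, {"gripper": 0, "dx": 0, "dy": 0, "dz": 0, "roll": 0}]}}

```text
time: 23.28
eef_pos: [533.3, 21.9, 252.6]
tcp_rot: [0.0, 0.998, -0.061, -0.001]
wrist_force: [2.4, 1.7, -2.9]
opening: 0.082
gripper_force: 58.8
```

```bash
python3 - <<'E'
from h import *
import cv2
np.set_printoptions(precision=3,suppress=True)
o=ctrl.get_obs(); print(o["wrist_force"],tool([536,20,247]),tool([522,-97,247]))
im=ctrl.camera("wrist"); s=ctrl.camera("scene")
m=np.zeros((600,800,3),np.uint8); m[:400,:640]=im[:,:,::-1]
m[400:,:400]=cv2.resize(s[140:240,160:360],None,fx=2,fy=2,interpolation=cv2.INTER_CUBIC)[:,:,::-1]
t=ctrl.camera("top"); m[400:,400:]=cv2.resize(t[140:240,300:500],None,fx=2,fy=2,interpolation=cv2.INTER_CUBIC)[:,:,::-1]
cv2.imwrite("pics/w12.png",m)
np.save("o12.npy",np.r_[o["eef_pos"],o["tcp_rot"]])
E
```

```text
[ 2.36   1.712 -2.871] (array([2.9, 1.6, 5.6]), array([0.006, 0.003, 0.011]), np.float64(-97.03), array([533.3,  21.9, 252.6])) (array([  3.4, 119.4,   5.7]), array([0.007, 0.239, 0.011]), np.float64(-97.03), array([533.3,  21.9, 252.6]))
```

View pics/w12.png

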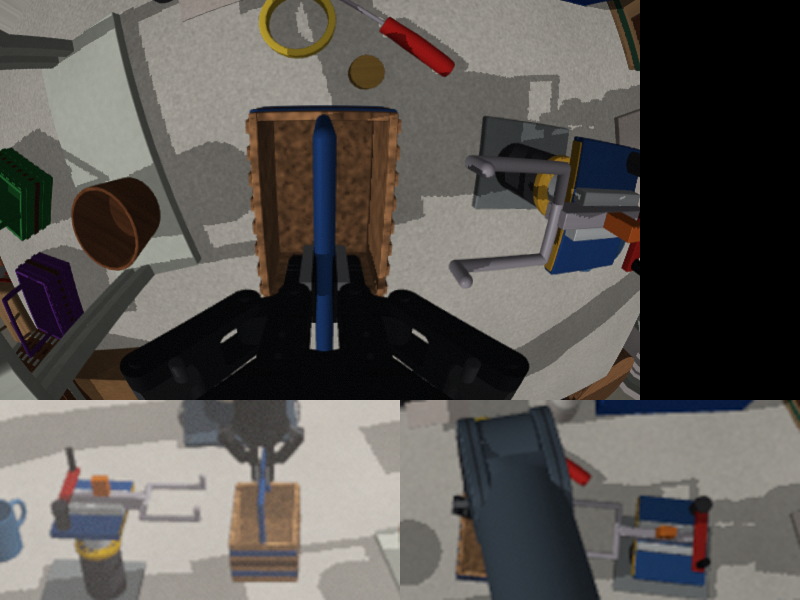

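The combined view shows the basket hanging straight in the jaws, the clamp arm across the hook, and the prong tips at about (472,162) and (460,272) in the wrist picture.

```bash
python3 - <<'E'
from h import *
np.set_printoptions(precision=1,suppress=True)
a=np.load("o12.npy"); o=dict(eef_pos=a[:3],tcp_rot=a[3:]); R=quatR(a[3:])
for k,p in dict(t1=wpix(472,162,230,o),t2=wpix(460,272,230,o),c1=wpix(568,163,209,o),end=wpix(323,117,258,o)).items(): print(k,p,R.T@(p-a[:3]))
E
```

```text
t1 [574.4 -66.4 230. ] [51.7 82.6 22.6]
t2 [503.4 -62.1 230. ] [-19.3  87.1  22.7]
c1 [ 561.7 -163.7  209. ] [ 51.  180.7  43.7]
end [607.8  13.  258. ] [75.  -0.3 -5.6]
```

Call:
{"fn": "drive_tool", "kwargs": {"rows": [{"gripper": 0, "dx": 0.018, "dy": 0, "dz": 0.008, "roll": 0}, {"gripper": 0, "dx": 0, "dy": 0.035, "dz": 0, "roll": 0}, {"gripper": 0, "dx": 0, "dy": 0.04, "dz": 0, "roll": 0}, {"gripper": 0, "dx": 0, "dy": 0.04, "dz": 0, "roll": 0}, {"gripper": 0, "dx": 0, "dy": 0.04, "dz": 0, "roll": 0}, {"gripper": 0, "dx": 0, "dy": 0.04, "dz": 0, "roll": 0}, {"gripper": 0, "dx": 0, "dy": 0.04, "dz": 0, "roll": 0}, {"gripper": 0, "dx": 0, "dy": 0, "dz": 0, "roll": 0}]}}

```text
time: 24.1
eef_pos: [531.1, -99.5, 248.5]
tcp_rot: [0.001, 0.998, -0.06, -0.0]
wrist_force: [-0.2, -1.6, -3.4]
opening: 0.089
gripper_force: 58.8
```

```bash
python3 - <<'E'
from h import *
import cv2
np.set_printoptions(precision=1,suppress=True)
o=ctrl.get_obs(); print(o["wrist_force"],o["tcp_rot"],tool([522,-97,212])); R=quatR(o["tcp_rot"])
im=ctrl.camera("wrist"); cv2.imwrite("pics/w13.png",im[:,:,::-1])
h=cv2.cvtColor(im,cv2.COLOR_RGB2HSV).astype(int); g=(h[...,1]<60)&(h[...,2]>70)
print(*clampang())
# crossbar: grey columns along rows right of the basket
for v in range(120,280,15):
    u=np.nonzero(g[v,330:600])[0]+330; d=np.split(u,np.nonzero(np.diff(u)>2)[0]+1) if len(u) else []
    print(v,[(int(q[0]),int(q[-1]),int(im[v,q].mean())) for q in d if len(q)>5])
E
```

```text
[-0.2 -1.6 -3.4] [ 0.   1.  -0.1 -0. ] (array([-9.3, -1.4, 36.5]), array([-0. , -0. ,  0.1]), np.float64(-96.89), array([531.1, -99.5, 248.5]))
55 [ 494.  -270.1] [ 1.  -0.1] [ 460.4 -279. ] [ 522.5 -261.6]
120 [(405, 572, 101), (577, 599, 93)]
135 [(509, 574, 99), (579, 599, 93)]
150 [(549, 575, 96), (580, 599, 104)]
165 [(588, 599, 109)]
180 [(336, 424, 94)]
195 [(418, 426, 76)]
210 [(402, 410, 89), (417, 435, 83), (587, 599, 113)]
225 [(400, 409, 142), (414, 423, 76), (461, 552, 94), (583, 599, 113)]
240 [(396, 407, 145), (423, 494, 114), (530, 554, 76), (584, 599, 148)]
255 [(397, 405, 145), (410, 491, 118), (584, 599, 149)]
270 [(396, 403, 148), (408, 434, 125), (576, 599, 149)]
```

Call:
{"fn": "drive_tool", "kwargs": {"rows": [{"gripper": 0, "dx": 0, "dy": 0, "dz": 0.03, "roll": 0}, {"gripper": 0, "dx": 0, "dy": 0, "dz": 0.03, "roll": 0}, {"gripper": 0, "dx": 0, "dy": 0, "dz": 0.01, "roll": 0}, {"gripper": 0, "dx": 0, "dy": 0, "dz": 0, "roll": 0}]}}

```text
time: 24.53
eef_pos: [530.7, -93.6, 212.8]
tcp_rot: [-0.0, 0.998, -0.057, -0.001]
wrist_force: [-0.3, 0.2, -3.4]
opening: 0.092
gripper_force: 58.8
```

Call:
{"fn": "drive_tool", "kwargs": {"rows": [{"gripper": 0, "dx": 0, "dy": 0, "dz": 0.008, "roll": 0}, {"gripper": 0, "dx": 0, "dy": 0, "dz": 0.008, "roll": 0}, {"gripper": 0, "dx": 0, "dy": 0, "dz": 0, "roll": 0}, {"gripper": 0, "dx": 0, "dy": 0, "dz": 0, "roll": 0}]}}

```text
time: 24.87
eef_pos: [531.2, -94.6, 206.6]
tcp_rot: [-0.0, 0.998, -0.058, 0.0]
wrist_force: [0.9, 0.9, -2.4]
opening: 0.088
gripper_force: 58.9
```

Call:
{"fn": "drive_tool", "kwargs": {"rows": [{"gripper": 0, "dx": 0, "dy": 0, "dz": 0.006, "roll": 0}, {"gripper": 0, "dx": 0, "dy": 0, "dz": 0.006, "roll": 0}, {"gripper": 0, "dx": 0, "dy": 0, "dz": 0.006, "roll": 0}, {"gripper": 0, "dx": 0, "dy": 0, "dz": 0.006, "roll": 0}, {"gripper": 0, "dx": 0, "dy": 0, "dz": 0, "roll": 0}, {"gripper": 0, "dx": 0, "dy": 0, "dz": 0, "roll": 0}]}}

```text
time: 25.37
eef_pos: [531.2, -94.6, 194.4]
tcp_rot: [-0.0, 0.998, -0.058, 0.0]
wrist_force: [1.2, 2.0, 3.1]
opening: 0.089
gripper_force: 59.4
```

```bash
python3 - <<'E'
from h import *
print(*clampang()); o=ctrl.get_obs(); print(o["wrist_force"],o["eef_pos"])
E
```

```text
51 [ 510.90362076 -266.20112543] [ 0.9821684  -0.18800328] [ 480.59436929 -275.12827792] [ 541.5143848  -257.33914909]
[0.29168072 2.22643353 2.90779639] [531.20536003 -94.65094566 194.48808955]
```

Call:
{"fn": "drive_tool", "kwargs": {"rows": [{"gripper": 0, "dx": 0, "dy": 0, "dz": 0.006, "roll": 0}, {"gripper": 0, "dx": 0, "dy": 0, "dz": 0.006, "roll": 0}, {"gripper": 0, "dx": 0, "dy": 0, "dz": 0.004, "roll": 0}, {"gripper": 0, "dx": 0, "dy": 0, "dz": 0, "roll": 0}, {"gripper": 0, "dx": 0, "dy": 0, "dz": 0, "roll": 0}, {"gripper": 0, "dx": 0, "dy": 0, "dz": 0, "roll": 0}, {"gripper": 0, "dx": 0, "dy": 0, "dz": 0, "roll": 0}, {"gripper": 0, "dx": 0, "dy": 0, "dz": 0, "roll": 0}]}}

```text
time: 26.08
eef_pos: [531.2, -94.7, 186.5]
tcp_rot: [-0.0, 0.998, -0.058, 0.0]
wrist_force: [1.4, 2.5, 6.2]
opening: 0.092
gripper_force: 59.7
```

Call:
{"fn": "drive_tool", "kwargs": {"rows": [{"gripper": 0, "dx": 0, "dy": 0, "dz": 0, "roll": 0}, {"gripper": 0, "dx": 0, "dy": 0, "dz": -0.006, "roll": 0}, {"gripper": 0, "dx": 0, "dy": 0, "dz": -0.006, "roll": 0}, {"gripper": 0, "dx": 0, "dy": 0, "dz": -0.006, "roll": 0}, {"gripper": 0, "dx": 0, "dy": 0, "dz": -0.006, "roll": 0}, {"gripper": 0, "dx": 0, "dy": 0, "dz": -0.004, "roll": 0}, {"gripper": 0, "dx": 0, "dy": 0, "dz": 0, "roll": 0}, {"gripper": 0, "dx": 0, "dy": 0, "dz": 0, "roll": 0}]}}

```text
time: 26.75
eef_pos: [530.7, -95.0, 200.2]
tcp_rot: [0.0, 0.998, -0.059, -0.0]
wrist_force: [1.4, 1.7, 1.5]
opening: 0.089
gripper_force: 59.2
```

Call:
{"fn": "drive_tool", "kwargs": {"rows": [{"gripper": 0, "dx": 0, "dy": 0, "dz": -0.004, "roll": 0}, {"gripper": 0, "dx": 0, "dy": 0, "dz": 0, "roll": 0}, {"gripper": 0.4, "dx": 0, "dy": 0, "dz": 0, "roll": 0}, {"gripper": 0.4, "dx": 0, "dy": 0, "dz": 0, "roll": 0}, {"gripper": 0.4, "dx": 0, "dy": 0, "dz": 0, "roll": 0}, {"gripper": 0.4, "dx": 0, "dy": 0, "dz": 0, "roll": 0}, {"gripper": 0.4, "dx": 0, "dy": 0, "dz": 0, "roll": 0}, {"gripper": 0.4, "dx": 0, "dy": 0, "dz": 0, "roll": 0}]}}

```text
time: 27.42
eef_pos: [530.8, -94.9, 202.2]
tcp_rot: [0.0, 0.998, -0.059, -0.0]
wrist_force: [0.5, 0.5, -0.6]
opening: 0.399
gripper_force: 0.0
```

Call:
{"fn": "drive_tool", "kwargs": {"rows": [{"gripper": 0.4, "dx": 0, "dy": 0, "dz": -0.02, "roll": 0}, {"gripper": 0.4, "dx": 0, "dy": 0, "dz": -0.04, "roll": 0}, {"gripper": 0.4, "dx": 0, "dy": 0, "dz": -0.06, "roll": 0}, {"gripper": 0.4, "dx": 0, "dy": 0, "dz": -0.08, "roll": 0}, {"gripper": 0.4, "dx": 0, "dy": 0, "dz": -0.08, "roll": 0}, {"gripper": 0.4, "dx": 0, "dy": 0, "dz": 0, "roll": 0}, {"gripper": 0.4, "dx": 0, "dy": 0, "dz": 0, "roll": 0}, {"gripper": 0.4, "dx": 0, "dy": 0, "dz": 0, "roll": 0}]}}

```text
time: 28.08
eef_pos: [530.6, -94.8, 342.6]
tcp_rot: [-0.0, 0.998, -0.059, 0.0]
wrist_force: [0.2, 0.1, -1.3]
opening: 0.402
gripper_force: 0.0
```

```bash
python3 - <<'E'
from h import *
import cv2
np.set_printoptions(precision=1,suppress=True)
print(*clampang()); o=ctrl.get_obs(); print(o["eef_pos"],o["wrist_force"])
fr=[]
for i in range(6):
    o=ctrl.get_obs(); im=ctrl.camera("wrist"); h=cv2.cvtColor(im,cv2.COLOR_RGB2HSV)
    m=(h[...,0]>100)&(h[...,0]<125)&(h[...,1]>130)&(h[...,2]>30)
    r=[]
    for v in (140,170,200,230):
        u=np.nonzero(m[v,250:400])[0]+250
        r.append((len(u),wpix(np.median(u),v,207,o)[:2]) if len(u) else None)
    v=np.nonzero(m[:,324])[0]; print(r,v.min() if len(v) else None, wpix(324,v.min(),207,o) if len(v) else None)
cv2.imwrite("pics/w14.png",im[:,:,::-1])
E
```

```text
65 [ 509.2 -268.6] [ 1.  -0.1] [ 475.4 -278.1] [ 541.5 -258.5]
[530.3 -94.8 341.8] [ 0.   0.9 -0.8]
[(10, array([ 576.1, -100.6])), (10, array([549.3, -97.4])), (9, array([521.3, -93.7])), (9, array([491.3, -90.1]))] 105 [ 606.6 -103.7  207. ]
[(10, array([ 576. , -100.5])), (10, array([549.3, -97.4])), (9, array([521.3, -93.7])), (9, array([491.4, -90.1]))] 105 [ 606.5 -103.7  207. ]
[(10, array([ 576. , -100.5])), (10, array([549.3, -97.4])), (9, array([521.3, -93.7])), (9, array([491.4, -90.1]))] 105 [ 606.4 -103.7  207. ]
[(10, array([ 576.2, -100.5])), (9, array([549.5, -97. ])), (9, array([521.5, -93.7])), (9, array([491.5, -90.2]))] 105 [ 606.6 -103.7  207. ]
[(10, array([ 576.3, -100.5])), (10, array([549.5, -97.4])), (9, array([521.6, -93.7])), (9, array([491.6, -90.2]))] 105 [ 606.7 -103.7  207. ]
[(10, array([ 576.4, -100.6])), (9, array([549.7, -97. ])), (9, array([521.7, -93.7])), (9, array([491.7, -90.2]))] 105 [ 606.9 -103.7  207. ]
```

```bash
python3 -c "
from plant import ctrl
print(ctrl.close_job())"
```

```text
the job is handed in; nothing more can be done
None
```

I handed the job in at about 28 s, with no verdict shown yet: the hook is in the channel under the closed arm, and the blue-banded basket hangs still on it after a tug to about 25 mm (estimated from force and tool height). I first dragged the basket about 40 mm forward with a finger inside its front wall, because the move interface could not lean the tool, then gripped the handle from above.

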